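# Chock a row of bottles on the carrier board for a delivery

## Task

Load the drinks for a delivery: lay every bottle from the mats across the middle of the carrier board, side by side and touching, as one row against the fence. Chock the open end of the row with the two wedges, thin edge pushed snugly under the last bottle, one towards each end of it, and stand the keeper plate upright, fully home, in the slot just behind the wedges. Leave the jar, bowl and shaker where they are.

Things in the scene. Friction and masses are not known exactly. Their poses are not given: they have to be found in the camera images.
- board: plywood carrier board flat on the counter, fixed: 310 mm long (x), 150 wide (y), 22 thick. Origin: centre of its underside; x along the row towards the fence, z up. The fence (15 mm thick, 34 mm above the board, full width) is at the +x end, away from the robot; its face for the first bottle is at x = +140 mm. Top level and flat but for three slots on the centre line; open at the -x end.
- board_slot3 (a point): centre of the mouth of the keeper slot just behind the wedges when 3 bottles lie in the row: board x = -50.0 mm, y = 0, on the top face (22 mm up); axes as the board's. The slot is 16 mm along x, 36 mm along y, 16 mm deep, with a floor
- board_slot4 (a point): centre of the mouth of the keeper slot just behind the wedges when 4 bottles lie in the row: board x = -94.0 mm, y = 0, on the top face (22 mm up); axes as the board's. The slot is 16 mm along x, 36 mm along y, 16 mm deep, with a floor
- board_slot5 (a point): centre of the mouth of the keeper slot just behind the wedges when 5 bottles lie in the row: board x = -138.0 mm, y = 0, on the top face (22 mm up); axes as the board's. The slot is 16 mm along x, 36 mm along y, 16 mm deep, with a floor
- bottle1_mid (a point): amber glass bottle on its side, about 220 g: round body 44 mm across, 110 mm long, paper band; then shoulder and capped neck, 35 mm more, at its +y end. Point: on its axis, half-way along the body; y along the bottle, x and z turn as it rolls. Starts in a mat, lying across the robot's x. 3 to 5 of the six are there (None: absent, or held). Rolls when pushed, soon stops.
- bottle2_mid (a point): amber glass bottle on its side, about 220 g: round body 44 mm across, 110 mm long, paper band; then shoulder and capped neck, 35 mm more, at its +y end. Point: on its axis, half-way along the body; y along the bottle, x and z turn as it rolls. Starts in a mat, lying across the robot's x. 3 to 5 of the six are there (None: absent, or held). Rolls when pushed, soon stops.
- bottle3_mid (a point): amber glass bottle on its side, about 220 g: round body 44 mm across, 110 mm long, paper band; then shoulder and capped neck, 35 mm more, at its +y end. Point: on its axis, half-way along the body; y along the bottle, x and z turn as it rolls. Starts in a mat, lying across the robot's x. 3 to 5 of the six are there (None: absent, or held). Rolls when pushed, soon stops.
- bottle4_mid (a point): amber glass bottle on its side, about 220 g: round body 44 mm across, 110 mm long, paper band; then shoulder and capped neck, 35 mm more, at its +y end. Point: on its axis, half-way along the body; y along the bottle, x and z turn as it rolls. Starts in a mat, lying across the robot's x. 3 to 5 of the six are there (None: absent, or held). Rolls when pushed, soon stops.
- bottle5_mid (a point): amber glass bottle on its side, about 220 g: round body 44 mm across, 110 mm long, paper band; then shoulder and capped neck, 35 mm more, at its +y end. Point: on its axis, half-way along the body; y along the bottle, x and z turn as it rolls. Starts in a mat, lying across the robot's x. 3 to 5 of the six are there (None: absent, or held). Rolls when pushed, soon stops.
- bottle6_mid (a point): amber glass bottle on its side, about 220 g: round body 44 mm across, 110 mm long, paper band; then shoulder and capped neck, 35 mm more, at its +y end. Point: on its axis, half-way along the body; y along the bottle, x and z turn as it rolls. Starts in a mat, lying across the robot's x. 3 to 5 of the six are there (None: absent, or held). Rolls when pushed, soon stops.
- wedge_a_mid (a point): wooden wedge, one of two alike, 60 g, flat on the counter: 55 mm long (x), 30 wide (y), 28 high. A 35 degree ramp rises from the thin edge at +x over 40 mm, then a flat top 15 mm to the upright thick end at -x. Point: half length, width and height (14 mm up). When the ramp touches a bottle on the same surface, the point is 34.4 mm from the bottle's axis along the row.
- wedge_b_mid (a point): wooden wedge, one of two alike, 60 g, flat on the counter: 55 mm long (x), 30 wide (y), 28 high. A 35 degree ramp rises from the thin edge at +x over 40 mm, then a flat top 15 mm to the upright thick end at -x. Point: half length, width and height (14 mm up). When the ramp touches a bottle on the same surface, the point is 34.4 mm from the bottle's axis along the row.
- keeper_mid (a point): keeper: wooden plate 12 mm thick (x), 110 wide (y), 70 high, upright (z up), 90 g, with a tenon 12 x 32 mm, 14 mm long under the middle of its lower edge; same either way round. Point: middle of the plate, 49 mm above the tenon's foot. Starts in the slot of its rest. Fully home, its shoulders rest on the board's top, the point 35 mm above it.
- rest: dark wooden block 60 x 80 x 22 mm on the counter, fixed, with a slot like the board's in which the keeper stands at the start. Origin at the centre of its underside, z up, the slot's long side along y.
- mat_a: black ribbed rubber mat, 245 mm (x) by 100 mm (y), fixed; 4 mm base, with three pairs of ribs 4.7 mm higher that keep three bottles (at x = -96, 0, +96 mm) from rolling; a bottle's axis lies 22 mm above the base. Origin at the centre of its underside, z up.
- mat_b: black ribbed rubber mat, 245 mm (x) by 100 mm (y), fixed; 4 mm base, with three pairs of ribs 4.7 mm higher that keep three bottles (at x = -96, 0, +96 mm) from rolling; a bottle's axis lies 22 mm above the base. Origin at the centre of its underside, z up.
- jar_mid (a point): sauce jar, 54 mm across, 62 mm high; bystander, to be left alone. The point is at its centre, half-way up.
- dip_bowl_mid (a point): white dip bowl, 64 mm across, 38 mm high; bystander, to be left alone. The point is at its centre, half-way up.
- shaker_mid (a point): glass shaker, 40 mm across, 60 mm high; bystander, to be left alone. The point is at its centre, half-way up.

How it is judged:
At the end, for the whole second after the job is handed in: All bottles lie across the board (28 mm, 0.14 rad) in one touching row from the fence (9 mm); wedges flat, thin edges under the last bottle (5 mm of touching, 0.2 rad), one each side of the centre line (12 to 58 mm); keeper fully seated in the slot for that number of bottles; all at rest (y of bottle1_mid in the frame of board between -0.028 and 0.028 m and z of bottle1_mid in the frame of board between 0.039 and 0.049 m and angle between the y axis of each of bottle1_mid, bottle2_mid, bottle3_mid, bottle4_mid, bottle5_mid, bottle6_mid and the y axis of board, either way round below 0.14 rad and linear speed of each of bottle1, bottle2, bottle3, bottle4, bottle5, bottle6, wedge_a, wedge_b, keeper below 0.03 m/s and y of bottle2_mid in the frame of board between -0.028 and 0.028 m and z of bottle2_mid in the frame of board between 0.039 and 0.049 m and y of bottle3_mid in the frame of board between -0.028 and 0.028 m and z of bottle3_mid in the frame of board between 0.039 and 0.049 m and y of bottle4_mid in the frame of board between -0.028 and 0.028 m and z of bottle4_mid in the frame of board between 0.039 and 0.049 m and y of bottle5_mid in the frame of board between -0.028 and 0.028 m and z of bottle5_mid in the frame of board between 0.039 and 0.049 m and y of bottle6_mid in the frame of board between -0.028 and 0.028 m and z of bottle6_mid in the frame of board between 0.039 and 0.049 m and z of wedge_a_mid in the frame of board between 0.032 and 0.04 m and angle between each of wedge_a_mid, wedge_b_mid's own z axis and vertical below 0.12 rad and angle between the x axis of each of wedge_a_mid, wedge_b_mid and the x axis of board, either way round below 0.2 rad and (x of bottle1_mid in the frame of wedge_a_mid between 0.025 and 0.0395 m or x of bottle2_mid in the frame of wedge_a_mid between 0.025 and 0.0395 m or x of bottle3_mid in the frame of wedge_a_mid between 0.025 and 0.0395 m or x of bottle4_mid in the frame of wedge_a_mid between 0.025 and 0.0395 m or x of bottle5_mid in the frame of wedge_a_mid between 0.025 and 0.0395 m or x of bottle6_mid in the frame of wedge_a_mid between 0.025 and 0.0395 m) and z of wedge_b_mid in the frame of board between 0.032 and 0.04 m and (x of bottle1_mid in the frame of wedge_b_mid between 0.025 and 0.0395 m or x of bottle2_mid in the frame of wedge_b_mid between 0.025 and 0.0395 m or x of bottle3_mid in the frame of wedge_b_mid between 0.025 and 0.0395 m or x of bottle4_mid in the frame of wedge_b_mid between 0.025 and 0.0395 m or x of bottle5_mid in the frame of wedge_b_mid between 0.025 and 0.0395 m or x of bottle6_mid in the frame of wedge_b_mid between 0.025 and 0.0395 m) and ((y of wedge_a_mid in the frame of board between 0.012 and 0.058 m and y of wedge_b_mid in the frame of board between -0.058 and -0.012 m) or (y of wedge_b_mid in the frame of board between 0.012 and 0.058 m and y of wedge_a_mid in the frame of board between -0.058 and -0.012 m)) and y of keeper_mid in the frame of board between -0.006 and 0.006 m and z of keeper_mid in the frame of board between 0.054 and 0.06 m and angle between keeper_mid's own z axis and vertical below 0.1 rad and angle between the x axis of keeper_mid and the x axis of board, either way round below 0.12 rad and ((x of each of bottle1_mid, bottle2_mid, bottle3_mid, bottle4_mid, bottle5_mid, bottle6_mid in the frame of board above 0.021 m and (x of bottle1_mid in the frame of board between 0.109 and 0.122 m or x of bottle2_mid in the frame of board between 0.109 and 0.122 m or x of bottle3_mid in the frame of board between 0.109 and 0.122 m or x of bottle4_mid in the frame of board between 0.109 and 0.122 m or x of bottle5_mid in the frame of board between 0.109 and 0.122 m or x of bottle6_mid in the frame of board between 0.109 and 0.122 m) and (x of bottle1_mid in the frame of board between 0.065 and 0.078 m or x of bottle2_mid in the frame of board between 0.065 and 0.078 m or x of bottle3_mid in the frame of board between 0.065 and 0.078 m or x of bottle4_mid in the frame of board between 0.065 and 0.078 m or x of bottle5_mid in the frame of board between 0.065 and 0.078 m or x of bottle6_mid in the frame of board between 0.065 and 0.078 m) and (x of bottle1_mid in the frame of board between 0.021 and 0.034 m or x of bottle2_mid in the frame of board between 0.021 and 0.034 m or x of bottle3_mid in the frame of board between 0.021 and 0.034 m or x of bottle4_mid in the frame of board between 0.021 and 0.034 m or x of bottle5_mid in the frame of board between 0.021 and 0.034 m or x of bottle6_mid in the frame of board between 0.021 and 0.034 m) and x of wedge_a_mid in the frame of board between -0.01644 and 0.00056 m and x of wedge_b_mid in the frame of board between -0.01644 and 0.00056 m and x of keeper_mid in the frame of board between -0.055 and -0.045 m) or (x of each of bottle1_mid, bottle2_mid, bottle3_mid, bottle4_mid, bottle5_mid, bottle6_mid in the frame of board above -0.023 m and (x of bottle1_mid in the frame of board between 0.109 and 0.122 m or x of bottle2_mid in the frame of board between 0.109 and 0.122 m or x of bottle3_mid in the frame of board between 0.109 and 0.122 m or x of bottle4_mid in the frame of board between 0.109 and 0.122 m or x of bottle5_mid in the frame of board between 0.109 and 0.122 m or x of bottle6_mid in the frame of board between 0.109 and 0.122 m) and (x of bottle1_mid in the frame of board between 0.065 and 0.078 m or x of bottle2_mid in the frame of board between 0.065 and 0.078 m or x of bottle3_mid in the frame of board between 0.065 and 0.078 m or x of bottle4_mid in the frame of board between 0.065 and 0.078 m or x of bottle5_mid in the frame of board between 0.065 and 0.078 m or x of bottle6_mid in the frame of board between 0.065 and 0.078 m) and (x of bottle1_mid in the frame of board between 0.021 and 0.034 m or x of bottle2_mid in the frame of board between 0.021 and 0.034 m or x of bottle3_mid in the frame of board between 0.021 and 0.034 m or x of bottle4_mid in the frame of board between 0.021 and 0.034 m or x of bottle5_mid in the frame of board between 0.021 and 0.034 m or x of bottle6_mid in the frame of board between 0.021 and 0.034 m) and (x of bottle1_mid in the frame of board between -0.023 and -0.01 m or x of bottle2_mid in the frame of board between -0.023 and -0.01 m or x of bottle3_mid in the frame of board between -0.023 and -0.01 m or x of bottle4_mid in the frame of board between -0.023 and -0.01 m or x of bottle5_mid in the frame of board between -0.023 and -0.01 m or x of bottle6_mid in the frame of board between -0.023 and -0.01 m) and x of wedge_a_mid in the frame of board between -0.06044 and -0.04344 m and x of wedge_b_mid in the frame of board between -0.06044 and -0.04344 m and x of keeper_mid in the frame of board between -0.099 and -0.089 m) or (x of each of bottle1_mid, bottle2_mid, bottle3_mid, bottle4_mid, bottle5_mid, bottle6_mid in the frame of board above -0.067 m and (x of bottle1_mid in the frame of board between 0.109 and 0.122 m or x of bottle2_mid in the frame of board between 0.109 and 0.122 m or x of bottle3_mid in the frame of board between 0.109 and 0.122 m or x of bottle4_mid in the frame of board between 0.109 and 0.122 m or x of bottle5_mid in the frame of board between 0.109 and 0.122 m or x of bottle6_mid in the frame of board between 0.109 and 0.122 m) and (x of bottle1_mid in the frame of board between 0.065 and 0.078 m or x of bottle2_mid in the frame of board between 0.065 and 0.078 m or x of bottle3_mid in the frame of board between 0.065 and 0.078 m or x of bottle4_mid in the frame of board between 0.065 and 0.078 m or x of bottle5_mid in the frame of board between 0.065 and 0.078 m or x of bottle6_mid in the frame of board between 0.065 and 0.078 m) and (x of bottle1_mid in the frame of board between 0.021 and 0.034 m or x of bottle2_mid in the frame of board between 0.021 and 0.034 m or x of bottle3_mid in the frame of board between 0.021 and 0.034 m or x of bottle4_mid in the frame of board between 0.021 and 0.034 m or x of bottle5_mid in the frame of board between 0.021 and 0.034 m or x of bottle6_mid in the frame of board between 0.021 and 0.034 m) and (x of bottle1_mid in the frame of board between -0.023 and -0.01 m or x of bottle2_mid in the frame of board between -0.023 and -0.01 m or x of bottle3_mid in the frame of board between -0.023 and -0.01 m or x of bottle4_mid in the frame of board between -0.023 and -0.01 m or x of bottle5_mid in the frame of board between -0.023 and -0.01 m or x of bottle6_mid in the frame of board between -0.023 and -0.01 m) and (x of bottle1_mid in the frame of board between -0.067 and -0.054 m or x of bottle2_mid in the frame of board between -0.067 and -0.054 m or x of bottle3_mid in the frame of board between -0.067 and -0.054 m or x of bottle4_mid in the frame of board between -0.067 and -0.054 m or x of bottle5_mid in the frame of board between -0.067 and -0.054 m or x of bottle6_mid in the frame of board between -0.067 and -0.054 m) and x of wedge_a_mid in the frame of board between -0.10444 and -0.08744 m and x of wedge_b_mid in the frame of board between -0.10444 and -0.08744 m and x of keeper_mid in the frame of board between -0.143 and -0.133 m))).
It fails at once if the jar is moved more than 40 mm (distance of jar_mid from where it was at the start of the episode above 0.04 m).
It fails at once if the dip bowl is moved more than 40 mm (distance of dip_bowl_mid from where it was at the start of the episode above 0.04 m).
It fails at once if the shaker is moved more than 40 mm (distance of shaker_mid from where it was at the start of the episode above 0.04 m).
Of bottle1, bottle2, bottle3, bottle4, bottle5, bottle6 only 3 to 5 are there at a start; the rules pass over those that are not, and their reading is None.
At some moment in a run one of wedge_a, wedge_b may be knocked a few centimetres aside while the robot is not near it.
It also fails if it takes over 210 s, if anything falls off the work surface, if the arm or the gripper's body presses on something with over 40 N, if the wrist force passes 120 N, or if a joint passes its speed limit or range.

## Robot

A 6-joint arm with a two-finger parallel gripper is mounted at the origin on the work surface. World frame = base frame: x ahead of the robot, y to its left, z up, the work surface at z = 0. Lengths are in m, angles in rad, forces in N, time in s.
With the tool pointing down it reaches from about 0.225 to 0.875 m from the base axis. Payload 3.4 kg.
Tool frame: the origin (TCP) lies at the very end of the fingers, on their centre line; the grasp point (between the pads) lies 19 mm behind it (grasp_offset is the distance from the TCP to the grasp point, in m); y points along the fingers, z is the direction in which the jaws open and shut, and the axes are right-handed (so a half turn about y gives the same grasp; the last joint's range is limited). The gripper opens to 85 mm and grips with 20 to 120 N. Pads are 22 mm wide; open, the fingers measure 114 mm over their backs; the gripper's body (76 mm by 85 mm) begins 54 mm behind the grasp point. The pads swing forward as they close: fully open they stand 13 mm farther back than shut.
Start: joints at [1.16, 0.276, 1.505, -0, 1.361, -0.121], TCP at [0.164, 0.551, 0.231] pointing down, gripper open.
Joint ranges: [-2.89, 2.89], [-0.75, 2.08], [0.22, 2.7], [-1.18, 4.32], [0.11, 2.71], [-2.7, 2.7]. Speed limits (rad/s): [2.57, 2.57, 3.14, 3.14, 3.14, 3.14].

## Interface

Orientations are given as a unit quaternion [w, x, y, z].
In Python, from rig import get_state, get_image, sign_off, grasp_offset gives the robot as it stands.
- The arm moves only by the shell command python3 -m jog 'ROWS' [FORCE]. ROWS is JSON, one flat list of numbers, 7 for each row, row after row: the closure in counts, from 0 (fully open) to 255 (shut), then the shift along the tool's x, y, z in cm, then the turn, a rotation vector about the tool's x, y, z in units of 8 degrees (1.0 is 8 degrees). In form: [jaw, tx, ty, tz, rx, ry, rz, jaw, tx, ty, tz, rx, ry, rz, ...]. A call has 1 to 12 rows; each row is the pose to reach, as a shift and turn from the pose commanded when the call began, along the tool's axes at that moment; what a row does not reach only later rows make up. A row lasts 1/8 s, in which the tool goes at most 62.5 mm and 10.7 degrees, less where a joint would pass 70% of its speed; a pose out of reach is approached as far as the arm can. A call with a gripper value outside its range is refused whole. The fingers move at their own pace and stop on an object; FORCE is the grip in N (left out, the last holds). Time passes only in rows, so rows that repeat a pose let the fingers close. It gives the time, the measured TCP pose, the force and the opening at its end, in the units of the state.
- get_state(): the state, without advancing time (a new reading comes with each control period).
- get_image(name): name is "scene" or "top" or "wrist"; returns a dict with "color" (420x560x3 uint8, blue, green, red), "mtx" (3x3 intrinsics, pixels), "k1" (the pictures are not rectified: a ray, as slopes to the right and down, at radius r is drawn at 1 + k1 r^2 times it, then the intrinsics apply), "R" (3x3) and "t" (3): a world point X has camera coordinates R X + t; the wrist camera has in their place "tool_from_camera" (4x4, takes a point from camera to tool coordinates, whose origin is the TCP and whose axes are the tool frame's). Camera axes: x right, y down, z forward; pixel columns grow to the right and rows downward; lengths in m; the calibration is good to about 2 mm. A picture is of the moment at which its call begins: read the wrist's pose just before it. There is no depth.
- sign_off(): hands the job in, once; it reports no verdict.
The state is a dict: "clock": time; "qpos": joint angles; "qd": joint speeds; "effort": joint torques, N m; "position": TCP position; "ee_rot": TCP orientation; "contact_force": force on the tool from outside, world axes, zero at the start; "moment": the same for the moment, N m; "width": finger opening in m.
Only numpy, scipy, OpenCV 4.12 (cv2) and the standard library are available. Lean on these libraries where they do the work, as an engineer would, in place of code of your own. Each camera call takes 0.05 s, during which the arm holds its last target.

## Working session

There is one attempt and no reset: what is moved stays moved. The work goes in short steps, Python scripts to look and compute and a shell command to move; the robot and the scene stay as the last step left them, time stands still between calls to the robot, and variables do not carry over. Pictures are saved under pics/ and viewed, and the job is handed in when it is done.

```bash
ls; mkdir -p pics
python3 - <<'E'
from rig import get_state,get_image,grasp_offset
import cv2
s=get_state();print({k:s[k] for k in s});print(grasp_offset)
for n in("scene","top","wrist"):
    i=get_image(n);cv2.imwrite(f"pics/{n}0.png",i["color"]);print(n,{k:i[k] for k in i if k!="color"})
E
```

```text
pics
{'clock': 0.0, 'qpos': array([ 1.16000926e+00,  2.76589175e-01,  1.50614378e+00,  1.21551415e-05,
        1.36070866e+00, -1.21003274e-01]), 'qd': array([ 5.65851328e-05,  1.06812561e-03, -2.33056473e-04, -5.60673137e-05,
        9.83657643e-04,  9.60572969e-04]), 'effort': array([ 1.48320811e-03, -4.16770613e+01, -2.45807844e+01,  4.40790291e-05,
        1.10639253e-02, -1.25286576e-05]), 'position': array([0.16409005, 0.55052872, 0.2304388 ]), 'ee_rot': array([-0.69906732,  0.70032658, -0.10227261,  0.10192095]), 'contact_force': array([-0.53049175,  0.06595619,  0.76509995]), 'moment': array([ 0.00905002, -0.04372801, -0.0590878 ]), 'width': 0.0853915213736926}
0.0187
scene {'mtx': array([[487.07919656,   0.        , 275.47554111],
       [  0.        , 487.07919656, 209.86881865],
       [  0.        ,   0.        ,   1.        ]]), 'k1': -0.09747102010555493, 'R': array([[-0.74329306,  0.66895758, -0.00334253],
       [ 0.54855834,  0.6066399 , -0.57538837],
       [-0.38288271, -0.42951576, -0.81787349]]), 't': array([ 0.43669895, -0.26129631,  1.29463514])}
top {'mtx': ar
[... 242 characters left out ...]
[-0.99323537,  0.0234692 , -0.11372198],
       [ 0.11396851,  0.0094445 , -0.99343947]]), 't': array([0.01027769, 0.5784369 , 1.15486342])}
wrist {'mtx': array([[314.91563525,   0.        , 283.41172342],
       [  0.        , 314.91563525, 209.38796737],
       [  0.        ,   0.        ,   1.        ]]), 'k1': -0.028547992717274324, 'tool_from_camera': array([[-2.28270318e-04,  9.57362043e-01,  2.88890751e-01,
        -7.26040710e-02],
       [-3.82898522e-04, -2.88890821e-01,  9.57361973e-01,
        -1.42985227e-01],
       [ 9.99999901e-01,  1.07921481e-04,  4.32517711e-04,
        -8.50462920e-04],
       [ 0.00000000e+00,  0.00000000e+00,  0.00000000e+00,
         1.00000000e+00]])}
```

View pics/top0.png

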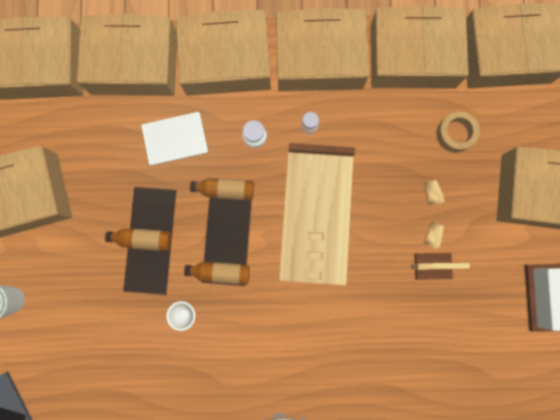

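View pics/scene0.png

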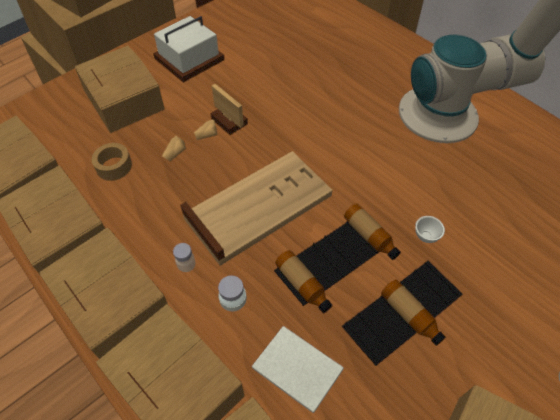

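View pics/wrist0.png

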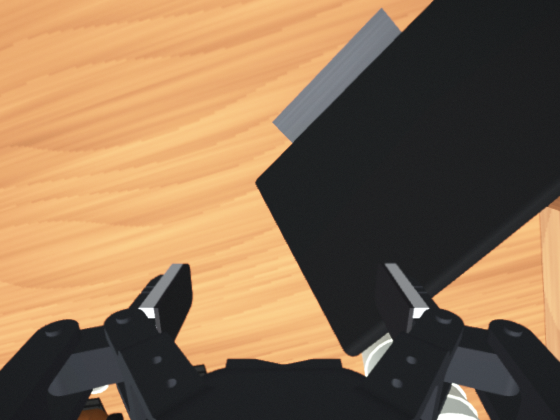

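Three bottles (necks towards +y), the board, the keeper in its rest, two wedges at right. I'll zoom in for measurement.

```bash
cat > h.py <<'E'
import numpy as np,cv2
from rig import get_state,get_image
from scipy.spatial.transform import Rotation as Ro
def cam(n):
    if n=="wrist":
        s=get_state(); i=get_image(n)
        q=s["ee_rot"]; T=np.eye(4); T[:3,:3]=Ro.from_quat([q[1],q[2],q[3],q[0]]).as_matrix(); T[:3,3]=s["position"]
        M=np.linalg.inv(T@i["tool_from_camera"]); i["R"]=M[:3,:3]; i["t"]=M[:3,3]
    else: i=get_image(n)
    i["d"]=np.array([i["k1"],0,0,0.]); return i
def rays(i,p):
    p=np.asarray(p,float).reshape(-1,1,2)
    u=cv2.undistortPoints(p,i["mtx"],i["d"]).reshape(-1,2)
    d=np.c_[u,np.ones(len(u))]@i["R"]; c=-i["R"].T@i["t"]
    return c,d/np.linalg.norm(d,axis=1)[:,None]
def plane(i,p,z):
    c,d=rays(i,p); return c+d*((z-c[2])/d[:,2])[:,None]
def tri(views):
    A=np.zeros((3,3));b=np.zeros(3);L=[]
    for i,p in views:
        c,d=rays(i,[p]);d=d[0];P=np.eye(3)-np.outer(d,d);A+=P;b+=P@c;L.append((c,P))
    X=np.linalg.solve(A,b); return X,[np.linalg.norm(P@(X-c)) for c,P in L]
def proj(i,X):
    r=cv2.Rodrigues(i["R"])[0]; return cv2.projectPoints(np.asarray(X,float).reshape(-1,1,3),r,i["t"],i["mtx"],i["d"])[0].reshape(-1,2)
def crop(img,x0,y0,x1,y1,k,name):
    cv2.imwrite(name,cv2.resize(img[y0:y1,x0:x1],None,fx=k,fy=k,interpolation=cv2.INTER_CUBIC))
def state():
    s=get_state();q=s["ee_rot"];R=Ro.from_quat([q[1],q[2],q[3],q[0]]).as_matrix();return s,s["position"],R
E
python3 - <<'E'
import cv2
from h import crop
t=cv2.imread("pics/top0.png");s=cv2.imread("pics/scene0.png")
crop(t,100,100,380,310,2.8,"pics/t0a.png")
crop(t,400,170,480,290,5,"pics/t0b.png")
crop(s,150,150,470,370,2.5,"pics/s0a.png")
crop(s,150,75,260,170,6,"pics/s0b.png")
E
```

```text
(no output)
```

View pics/t0a.png

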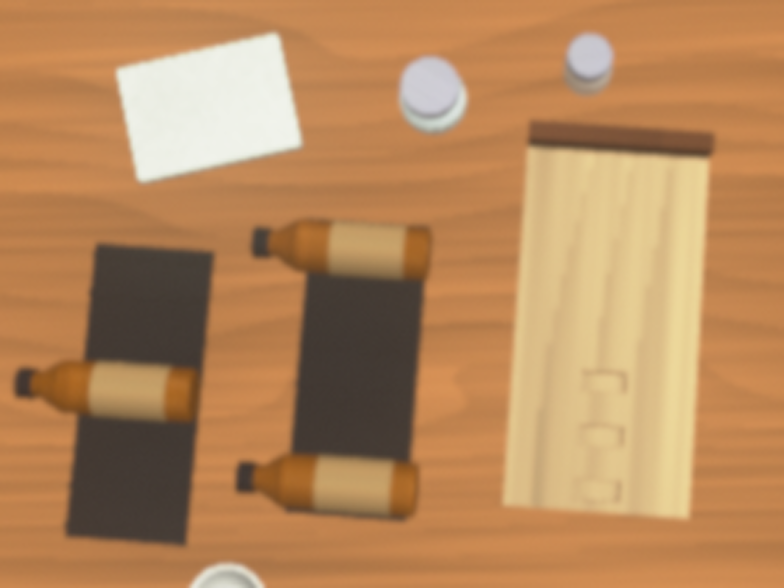

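View pics/t0b.png

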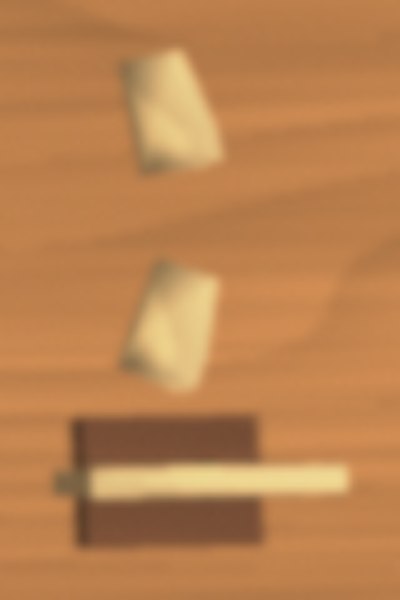

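View pics/s0a.png

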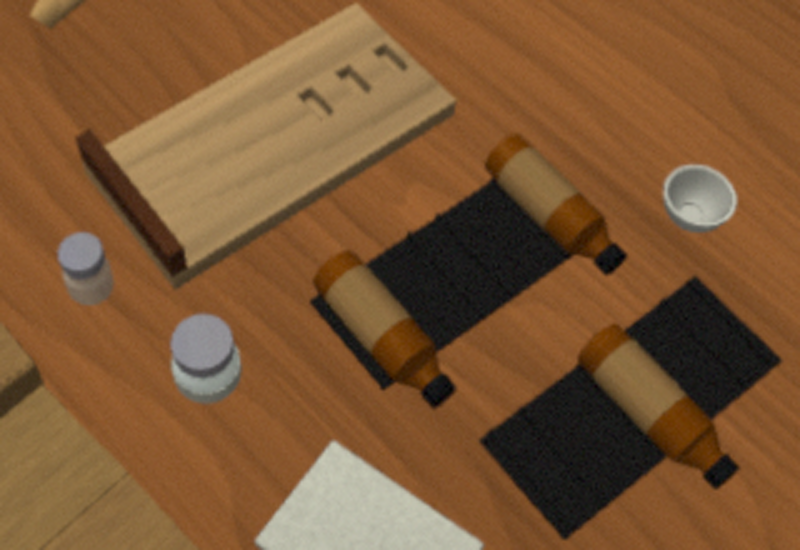

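View pics/s0b.png

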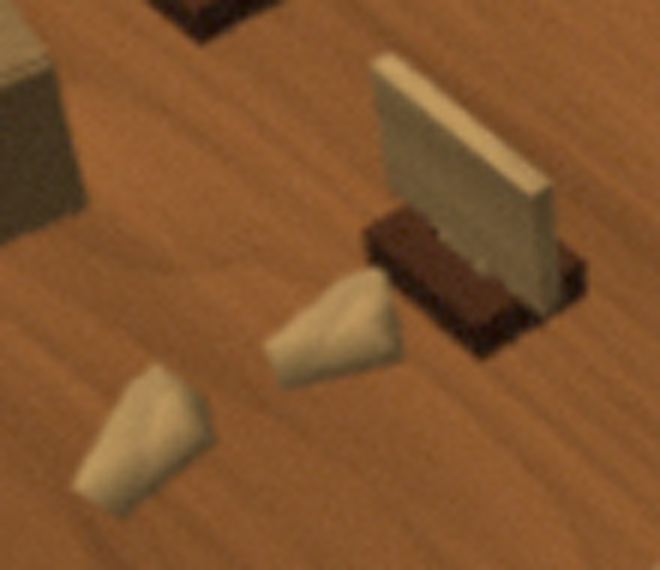

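The pictures show three bottles (top px ≈(228,188), (223,273), (143,239)), the wedges ≈(435,192)/(435,236), and the keeper ≈(442,266). Next come masks for the paper bands in both views, then triangulation.

```bash
cat > det.py <<'E'
import cv2,numpy as np
def blobs(img,lo,hi,roi,amin):
    x0,y0,x1,y1=roi
    h=cv2.cvtColor(img[y0:y1,x0:x1],cv2.COLOR_BGR2HSV)
    m=cv2.inRange(h,np.array(lo),np.array(hi)); m=cv2.morphologyEx(m,cv2.MORPH_OPEN,np.ones((3,3),np.uint8))
    cs,_=cv2.findContours(m,cv2.RETR_EXTERNAL,cv2.CHAIN_APPROX_NONE)
    out=[]
    for c in cs:
        if cv2.contourArea(c)>amin:
            M=cv2.moments(c);r=cv2.minAreaRect(c+np.array([[x0,y0]]));out.append(((M['m10']/M['m00']+x0,M['m01']/M['m00']+y0),cv2.contourArea(c),r))
    return m,out
E
python3 - <<'E'
import cv2,numpy as np
t=cv2.imread("pics/top0.png");s=cv2.imread("pics/scene0.png")
ht=cv2.cvtColor(t,cv2.COLOR_BGR2HSV);hs=cv2.cvtColor(s,cv2.COLOR_BGR2HSV)
for n,x,y in[("bandA",231,189),("amb",205,188),("table",260,260),("mat",228,230),("board",310,190),("wedge",433,195),("keeper",445,266),("fence",320,150),("rest",430,258)]:print(n,ht[y,x])
for n,x,y in[("bandA",295,270),("bandB",364,227),("amb",315,285),("table",350,340),("mat",340,265),("board",250,200),("wedge",174,148),("keeper",225,100)]:print(n,hs[y,x])
E
```

```text
bandA [ 18 121 198]
amb [ 14 184 150]
table [ 14 152 206]
mat [12 57 67]
board [ 20  94 228]
wedge [ 21 109 232]
keeper [ 22 101 237]
fence [ 12 135 117]
rest [ 11 139 119]
bandA [ 17 135 138]
bandB [ 18 139 134]
amb [ 15 237 100]
table [ 15 177 124]
mat [90 19 27]
board [ 18 113 171]
wedge [ 18 132 168]
keeper [ 18 130 100]
```

Run:
```python
from h import *; from det import blobs
t=cam("top");s=cam("scene")
mt,bt=blobs(t["color"],(16,95,160),(24,138,255),(90,120,270,310),200)
ms,bs=blobs(s["color"],(14,90,85),(24,152,255),(255,190,470,370),150)
cv2.imwrite("pics/m1.png",mt);cv2.imwrite("pics/m2.png",ms)
for b in bt:print("T",b)
for b in bs:print("S",b)
for a in bt:
    c=min(bs,key=lambda c:max(tri([(t,a[0]),(s,c[0])])[1]))
    print(tri([(t,a[0]),(s,c[0])]),plane(t,[a[0]],.026))
# hand picks, top view at axis height
z=lambda x,y:(x/2.8+100,y/2.8+100)
for n,b,c in(("A",z(431,253),z(252,242)),("B",z(418,489),z(236,477)),("C",z(198,393),z(15,382))):
    P=plane(t,[b,c],.026);d=P[1]-P[0];L=np.linalg.norm(d);print(n,P,L,"yaw",np.degrees(np.arctan2(-d[0],d[1])),"mid",P[0]+d/L*.055)
# board corners z=.022 : near-left, near-right, fence-left face, fence right face
q=[z(503,506),z(690,518),z(527,146),z(708,156)]
P=plane(t,q,.022);print("board",P,P[1]-P[0],P[2]-P[0])
q=[z(604,382),z(602,436),z(601,491)]
print("slots",plane(t,q,.022))
w=lambda x,y:(x/2.5+150,y/2.5+150)
print("board from scene",plane(s,[w(357,5),w(455,102),w(106,146),w(185,250)],.022))
for a,b in((z(503,506),w(455,102)),(z(690,518),w(357,5))):print(tri([(t,a),(s,b)]))
```

```text
T ((225.49250440917106, 272.03306878306876), 378.0, ((225.3882293701172, 271.9529113769531), (26.536989212036133, 15.799479484558105), 4.39870548248291))
T ((145.0914205344585, 237.87294889826535), 355.5, ((144.97352600097656, 237.84410095214844), (26.0001163482666, 15.185907363891602), 4.398705005645752))
T ((230.56107954545453, 186.8963068181818), 352.0, ((230.57867431640625, 186.89849853515625), (25.791433334350586, 15.104374885559082), 4.085616588592529))
S ((404.82754820936634, 303.09559228650136), 605.0, ((405.00006103515625, 303.0000305175781), (31.11269760131836, 21.21320343017578), 45.0))
S ((295.3099081987971, 271.5318138651472), 526.5, ((295.26226806640625, 271.11474609375), (27.91204071044922, 21.254125595092773), 50.19443130493164))
S ((363.76316758747697, 222.73517495395947), 452.5, ((363.9002380371094, 222.3931121826172), (26.074304580688477, 19.787229537963867), 46.97493362426758))
S ((281.0466421181834, 206.22049798351745), 1901.0, ((293.0, 214.0), (48.0, 76.0), 90.0))
(array([0.43390146, 0.11862998, 0.03591151]), [np.float64(0.00276669762817426), np.float64(0.002766
[... 967 characters left out ...]
e-02  2.20000000e-02]
 [ 6.93190804e-01 -1.76082362e-01  2.20000000e-02]] [-0.01293007 -0.1503911   0.        ] [ 0.29539836 -0.02651913  0.        ]
slots [[ 0.50810214 -0.08434856  0.022     ]
 [ 0.46437196 -0.0814162   0.022     ]
 [ 0.42016839 -0.07929465  0.022     ]]
board from scene [[ 0.40133347 -0.14368086  0.022     ]
 [ 0.41594806  0.00334701  0.022     ]
 [ 0.68337079 -0.17177662  0.022     ]
 [ 0.69783976 -0.03976766  0.022     ]]
(array([ 4.10088493e-01, -3.07407745e-04,  1.31960987e-02]), [np.float64(0.0006593885660449938), np.float64(0.0006593885660449037)])
(array([ 0.39592859, -0.15059773,  0.01244029]), [np.float64(0.001043739656432768), np.float64(0.0010437396564328533)])
```

Run:
```python
from h import *
s,p,R=state();np.set_printoptions(precision=4,suppress=True);print(p,R)
t=cam("top")
z=lambda x,y:(x/5+400,y/5+170)
print("keeper top ends",plane(t,[z(90,482),z(349,480)],.092),"c",plane(t,[z(219,481)],.092))
print("rest",plane(t,[z(75,418),z(258,415),z(263,545),z(80,548)],.022))
# wedges: base plane corners thin edge z~0, thick top z=.028
print("w1 thin",plane(t,[z(120,62),z(185,50)],0),"thick",plane(t,[z(145,175),z(222,160)],.014))
print("w2 thin",plane(t,[z(160,262),z(218,280)],0),"thick",plane(t,[z(120,365),z(185,390)],.014))
print("jar,shaker,bowl",plane(t,[(255,133),(311,123),(181,316)],.04))
```

```text
[0.1643 0.5508 0.2309] [[ 0.9583 -0.0003  0.2858]
 [-0.2858 -0.0007  0.9583]
 [-0.0001 -1.     -0.0008]]
keeper top ends [[ 0.4354 -0.296   0.092 ]
 [ 0.4336 -0.4064  0.092 ]] c [[ 0.4345 -0.351   0.092 ]]
rest [[ 0.4639 -0.3083  0.022 ]
 [ 0.4633 -0.3914  0.022 ]
 [ 0.4048 -0.3902  0.022 ]
 [ 0.4054 -0.3076  0.022 ]]
w1 thin [[ 0.6301 -0.3434  0.    ]
 [ 0.6351 -0.3742  0.    ]] thick [[ 0.5749 -0.3483  0.014 ]
 [ 0.5811 -0.3842  0.014 ]]
w2 thin [[ 0.5356 -0.357   0.    ]
 [ 0.5266 -0.3834  0.    ]] thick [[ 0.4877 -0.3321  0.014 ]
 [ 0.4756 -0.3612  0.014 ]]
jar,shaker,bowl [[ 0.7481  0.0491  0.04  ]
 [ 0.7684 -0.0804  0.04  ]
 [ 0.3376  0.2202  0.04  ]]
```

```bash
cat >> h.py <<'E'
def go(x,y,z,yawdeg):
    "row numbers to bring TCP to x,y,z, tool x axis at yaw, pointing down"
    s,p,R=state(); a=np.radians(yawdeg); X=np.array([np.cos(a),np.sin(a),0]);Y=np.array([0,0,-1.]);Z=np.cross(X,Y)
    Rt=np.c_[X,Y,Z]; d=R.T@(np.array([x,y,z])-p)*100; rv=Ro.from_matrix(R.T@Rt).as_rotvec(degrees=True)/8
    print("go",np.round(d,2),np.round(rv,2)," rows lin",round(np.linalg.norm(d)/6.25,1),"rot",round(np.linalg.norm(rv)*8/10.7,1), "t",round(s["clock"],1),"w",round(s["width"],4))
def yaw():
    s,p,R=state(); return np.degrees(np.arctan2(R[1,0],R[0,0]))
E
python3 -c "
from h import *
go(.62,.12,.22,-95)"
```

```text
go [ 55.99   1.11 -28.27] [0.  9.8 0. ]  rows lin 10.0 rot 7.3 t 0.3 w 0.0856
```

```bash
python3 -m jog '[0,56,1.1,-28.3,0,9.8,0, 0,56,1.1,-28.3,0,9.8,0, 0,56,1.1,-28.3,0,9.8,0, 0,56,1.1,-28.3,0,9.8,0, 0,56,1.1,-28.3,0,9.8,0, 0,56,1.1,-28.3,0,9.8,0, 0,56,1.1,-28.3,0,9.8,0, 0,56,1.1,-28.3,0,9.8,0, 0,56,1.1,-28.3,0,9.8,0, 0,56,1.1,-28.3,0,9.8,0, 0,56,1.1,-28.3,0,9.8,0, 0,56,1.1,-28.3,0,9.8,0]' 40
python3 - <<'E'
from h import *
i=cam("wrist");cv2.imwrite("pics/w1.png",i["color"]);go(.62,.12,.22,-95);print(yaw(),get_state()["qpos"])
E
```

```text
clock: 1.8
position: [0.6197, 0.1198, 0.2198]
ee_rot: [0.477, -0.478, 0.522, -0.521]
contact_force: [-0.2, 0.6, -0.5]
width: 0.0856
go [0.04 0.01 0.08] [ 0.01  0.   -0.  ]  rows lin 0.0 rot 0.0 t 1.9 w 0.0852
-94.98753732296265 [8.14500135e-02 3.66638962e-01 1.39721823e+00 7.93468847e-04
 1.37899228e+00 1.68346831e-01]
```

View pics/w1.png

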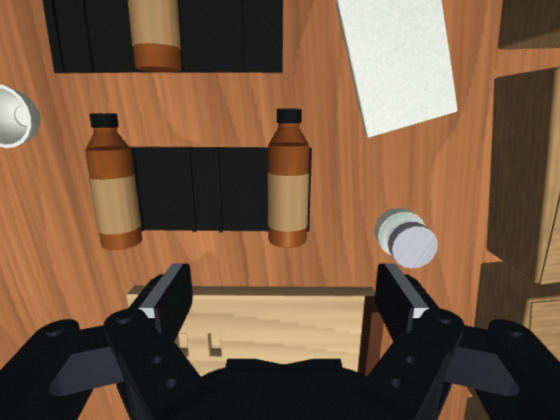

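Wrist view: bottle A upright in the picture, cap (289,112), base (288,245); bottle B cap (104,117), base (121,247); board at the bottom.

Run:
```python
from h import *
np.set_printoptions(precision=4,suppress=True)
i=cam("wrist");t=cam("top")
# band edges
for n,b,c in(("A",(288,241),(289,112)),("B",(121,243),(104,117))):
    P=plane(i,[b,c],.026);d=P[1]-P[0];L=np.linalg.norm(d);print(n,P[0],P[1],L,"yaw",np.degrees(np.arctan2(-d[0],d[1])),"mid",P[0]+d/L*.055)
print("band A",plane(i,[(268,203),(308,203)],.026),"band mid",plane(i,[(288,203)],.026))
z=lambda x,y:(x/2.8+100,y/2.8+100)
# heights: cap tip centre in two views
print(tri([(i,(289,112)),(t,z(252,242))]),tri([(i,(104,117)),(t,z(236,477))]))
print(tri([(i,(288,203)),(t,(230.5,187.5))]))
print("boardedge",plane(i,[(130,296),(377,296)],.022))
```

```text
A [0.6193 0.0533 0.026 ] [0.6321 0.195  0.026 ] 0.14230331444646435 yaw -5.151678825492826 mid [0.6242 0.1081 0.026 ]
B [0.4253 0.0673 0.026 ] [0.4403 0.2076 0.026 ] 0.1411432802601294 yaw -6.0958406820530655 mid [0.4311 0.122  0.026 ]
band A [[0.6009 0.1005 0.026 ]
 [0.6452 0.0967 0.026 ]] band mid [[0.623  0.0986 0.026 ]]
(array([0.6294, 0.1968, 0.0428]), [np.float64(0.0030649286837170857), np.float64(0.0030649286837170385)]) (array([0.4389, 0.2114, 0.0261]), [np.float64(0.00396954433515419), np.float64(0.003969544335154209)])
(array([0.6223, 0.1056, 0.0493]), [np.float64(0.001061989380190124), np.float64(0.0010619893801900426)])
boardedge [[ 0.4171 -0.0052  0.022 ]
 [ 0.723  -0.0312  0.022 ]]
```

```bash
python3 -c "
from h import *
go(.6235,.108,.07,-95);go(.6235,.108,.014,-95)"
```

```text
go [ 1.27 15.05  0.57] [ 0.    0.01 -0.  ]  rows lin 2.4 rot 0.0 t 1.9 w 0.0852
go [ 1.27 20.65  0.57] [ 0.    0.01 -0.  ]  rows lin 3.3 rot 0.0 t 1.9 w 0.0852
```

```bash
python3 -m jog '[0,1.3,15,0.5,0,0,0, 0,1.3,15,0.5,0,0,0, 0,1.3,17,0.5,0,0,0, 0,1.3,19,0.5,0,0,0, 0,1.3,20.6,0.5,0,0,0, 0,1.3,20.6,0.5,0,0,0, 160,1.3,20.6,0.5,0,0,0, 200,1.3,20.6,0.5,0,0,0, 200,1.3,20.6,0.5,0,0,0, 200,1.3,20.6,0.5,0,0,0, 200,1.3,20.6,0.5,0,0,0]' 40
```

```text
clock: 3.32
position: [0.6236, 0.1067, 0.0158]
ee_rot: [0.478, -0.477, 0.522, -0.521]
contact_force: [-3.2, 0.2, 5.7]
width: 0.0432
```

```bash
python3 -m jog '[200,0,-2,0,0,0,0, 200,0,-6,0,0,0,0, 200,0,-9,0,0,0,0, 200,0,-9,0,0,0,0]'
cat >> h.py <<'E'
BO=np.array([.5588,-.0888]);BY=-5.0
def b2w(x,y):
    a=np.radians(BY);return BO+np.array([[np.cos(a),-np.sin(a)],[np.sin(a),np.cos(a)]])@np.array([x,y])
def w2b(P):
    a=np.radians(BY);return (np.asarray(P)[...,:2]-BO)@np.array([[np.cos(a),-np.sin(a)],[np.sin(a),np.cos(a)]])
E
python3 -c "
from h import *
w=b2w(.082,-.001);go(*w,.11,-95);go(*w,.035,-95)
"
```

```text
clock: 3.82
position: [0.6258, 0.1065, 0.107]
ee_rot: [-0.479, 0.476, -0.52, 0.523]
contact_force: [-0.6, 0.1, -2.4]
width: 0.0427
go [20.14 -0.3   3.23] [-0.04 -0.   -0.01]  rows lin 3.3 rot 0.0 t 3.8 w 0.0427
go [20.15  7.2   3.18] [-0.04 -0.   -0.01]  rows lin 3.5 rot 0.0 t 3.8 w 0.0427
```

```bash
python3 -m jog '[200,6,0,1,0,0,0, 200,12,0,2,0,0,0, 200,18,0,3.2,0,0,0, 200,20.2,0,3.2,0,0,0, 200,20.2,3,3.2,0,0,0, 200,20.2,5.5,3.2,0,0,0, 200,20.2,6.8,3.2,0,0,0, 200,20.2,6.8,3.2,0,0,0]'
python3 - <<'E'
from h import *
w=b2w(.082,-.001);go(*w,.035,-95)
i=cam("wrist");cv2.imwrite("pics/w2.png",i["color"])
i=cam("scene");crop(i["color"],130,130,410,340,2.8,"pics/s2.png")
E
```

```text
clock: 4.82
position: [0.6374, -0.0968, 0.0351]
ee_rot: [0.477, -0.478, 0.522, -0.52]
contact_force: [-0.2, 0.6, -3.0]
width: 0.0427
go [-0.02  0.01  0.3 ] [ 0.02  0.   -0.  ]  rows lin 0.0 rot 0.0 t 4.8 w 0.0427
```

View pics/w2.png

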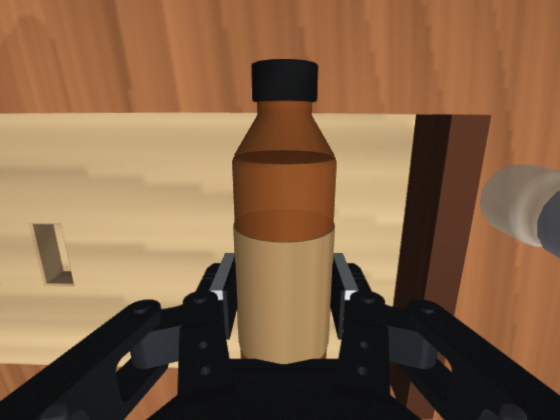

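View pics/s2.png

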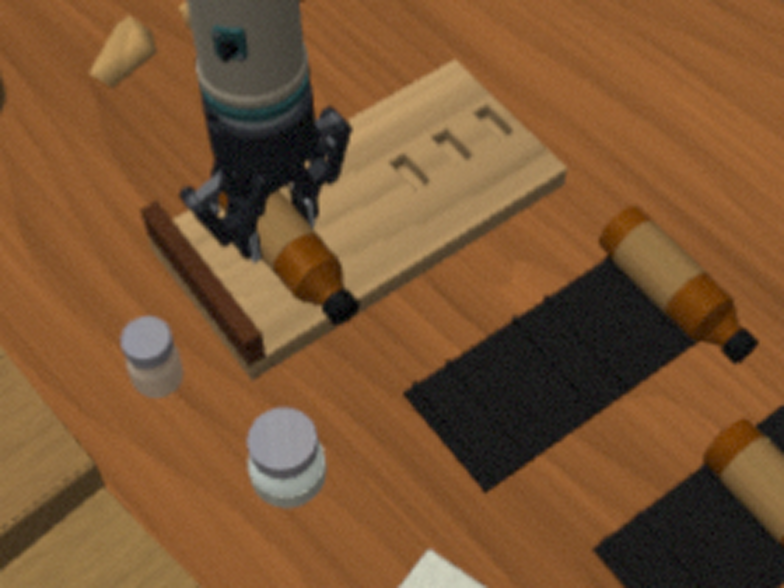

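```bash
python3 -m jog '[200,0,0.1,0,0,0,0, 85,0,0.1,0,0,0,0, 85,0,0.1,0,0,0,0, 85,0,0.1,0,0,0,0, 85,0,-3,0,0,0,0, 60,0,-9,0,0,0,0, 60,0,-9,0,0,0,0]'
python3 - <<'E'
from h import *
i=cam("wrist");cv2.imwrite("pics/w3.png",i["color"])
w=b2w(.03,0);go(*w,.11,-5);go(*w,.026,-5);go(*b2w(.086,0),.026,-5)
E
```

```text
clock: 5.8
position: [0.6421, -0.0985, 0.1322]
ee_rot: [-0.48, 0.475, -0.518, 0.525]
contact_force: [-0.1, 1.0, 0.0]
width: 0.0654
go [-0.21  1.91 -5.19] [ -0.03 -11.25   0.04]  rows lin 0.9 rot 8.4 t 5.8 w 0.0653
go [-0.22 10.3  -5.24] [ -0.03 -11.25   0.04]  rows lin 1.9 rot 8.4 t 5.8 w 0.0653
go [-0.22 10.34  0.36] [ -0.03 -11.25   0.04]  rows lin 1.7 rot 8.4 t 5.8 w 0.0653
```

View pics/w3.png

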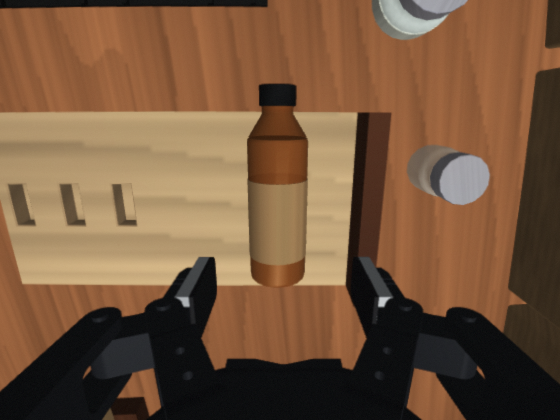

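Wrist view: bottle on the board clear of the fence: cap (278,85), base (277,278); slot 3 at (125,204). I'll measure these against the board frame.

Run:
```python
from h import *
np.set_printoptions(precision=4,suppress=True)
i=cam("wrist")
P=plane(i,[(277,276),(278,87)],.044);d=P[1]-P[0];L=np.linalg.norm(d);m=P[0]+d/L*.055
print(L,"mid",m,w2b(m),np.degrees(np.arctan2(-d[0],d[1])))
q=[(112,184),(133,184),(137,224),(118,224)]
S=plane(i,q,.022);print("slot3",w2b(S),S.mean(0))
print("fence base",w2b(plane(i,[(357,113),(349,284)],.022)),"edges",w2b(plane(i,[(60,112),(330,112),(60,286),(330,286)],.022)))
```

```text
0.14333885707608254 mid [ 0.637  -0.0955  0.044 ] [0.0785 0.0002] -5.595708241456496
slot3 [[-0.0563  0.0168]
 [-0.0391  0.0167]
 [-0.0404 -0.0178]
 [-0.0566 -0.0178]] [ 0.5108 -0.0851  0.022 ]
fence base [[ 0.1395  0.0717]
 [ 0.1422 -0.0753]] edges [[-0.0884  0.0734]
 [ 0.1188  0.0724]
 [-0.1194 -0.0773]
 [ 0.1252 -0.0772]]
```

```bash
python3 -m jog '[60,-0.2,0,-5.2,0,-11.25,0, 60,-0.2,0,-5.2,0,-11.25,0, 60,-0.2,0,-5.2,0,-11.25,0, 60,-0.2,0,-5.2,0,-11.25,0, 60,-0.2,0,-5.2,0,-11.25,0, 60,-0.2,0,-5.2,0,-11.25,0, 60,-0.2,0,-5.2,0,-11.25,0, 60,-0.2,2,-5.2,0,-11.25,0, 60,-0.2,4,-5.2,0,-11.25,0, 60,-0.2,7,-5.2,0,-11.25,0, 60,-0.2,10,-5.2,0,-11.25,0, 60,-0.2,10.1,-5.2,0,-11.25,0]'
python3 - <<'E'
from h import *
i=cam("scene");crop(i["color"],130,130,410,340,2.8,"pics/s3.png")
go(*b2w(.03,0),.026,-5);go(*b2w(.086,0),.026,-5)
E
```

```text
clock: 7.4
position: [0.5833, -0.0901, 0.0217]
ee_rot: [0.707, -0.706, 0.034, -0.028]
contact_force: [1.1, 0.1, 0.2]
width: 0.0654
go [ 0.39 -0.27 -0.05] [-0.01 -0.   -0.03]  rows lin 0.1 rot 0.0 t 7.5 w 0.0651
go [ 5.99 -0.3  -0.05] [-0.01 -0.   -0.03]  rows lin 1.0 rot 0.0 t 7.5 w 0.0651
```

View pics/s3.png

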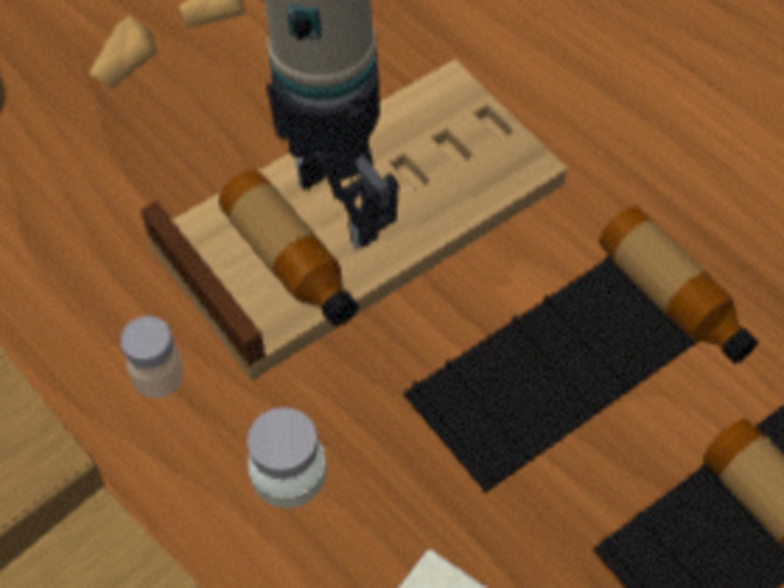

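```bash
python3 -m jog '[60,1.5,-0.2,0,0,0,0, 60,2.2,-0.2,0,0,0,0, 60,2.9,-0.2,0,0,0,0, 60,3.6,-0.2,0,0,0,0, 60,4.2,-0.2,0,0,0,0, 60,4.8,-0.2,0,0,0,0, 60,5.3,-0.2,0,0,0,0, 60,5.7,-0.2,0,0,0,0, 60,5.9,-0.2,0,0,0,0, 60,5.9,-0.2,0,0,0,0]'
python3 - <<'E'
from h import *
print(w2b(get_state()["position"]))
i=cam("wrist");cv2.imwrite("pics/w4.png",i["color"])
E
```

```text
clock: 8.7
position: [0.6447, -0.0961, 0.0272]
ee_rot: [0.706, -0.706, 0.031, -0.03]
contact_force: [-1.8, 0.4, 1.7]
width: 0.0652
[0.08621185 0.00019147]
```

View pics/w4.png

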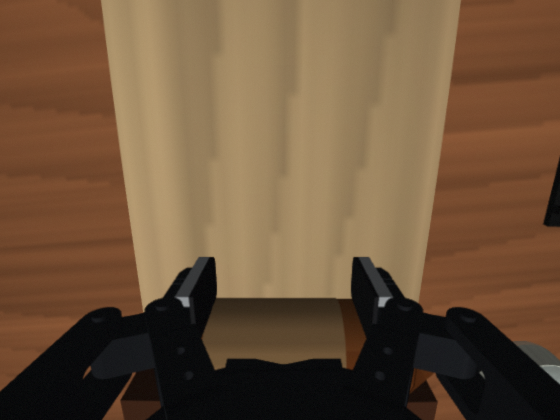

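```bash
python3 -m jog '[60,0.2,0,0,0,0,0, 60,0.4,0,0,0,0,0, 60,0.4,0,0,0,0,0]'; python3 -c "
from h import *
print(w2b(get_state()['position']))"
```

```text
clock: 9.12
position: [0.6449, -0.0961, 0.0271]
ee_rot: [0.707, -0.706, 0.034, -0.028]
contact_force: [-8.9, -0.3, 6.4]
width: 0.0652
[0.08635721 0.00025721]
```

```bash
python3 -m jog '[60,-2,0,0,0,0,0, 60,-3,-6,0,0,0,0, 60,-3,-12,0,0,0,0]'; python3 -c "
from h import *
go(.431,.125,.16,-95)"
```

```text
clock: 9.5
position: [0.6188, -0.0937, 0.1479]
ee_rot: [0.707, -0.706, 0.031, -0.031]
contact_force: [0.6, -1.1, -0.0]
width: 0.0651
go [-20.63  -1.18  20.15] [ 0.000e+00  1.125e+01 -1.000e-02]  rows lin 4.6 rot 8.4 t 9.5 w 0.0651
```

```bash
python3 -m jog '[0,-20.6,-1.2,20.1,0,11.25,0, 0,-20.6,-1.2,20.1,0,11.25,0, 0,-20.6,-1.2,20.1,0,11.25,0, 0,-20.6,-1.2,20.1,0,11.25,0, 0,-20.6,-1.2,20.1,0,11.25,0, 0,-20.6,-1.2,20.1,0,11.25,0, 0,-20.6,-1.2,20.1,0,11.25,0, 0,-20.6,-1.2,20.1,0,11.25,0, 0,-20.6,-1.2,20.1,0,11.25,0, 0,-20.6,-1.2,20.1,0,11.25,0]'
python3 - <<'E'
from h import *
i=cam("wrist");cv2.imwrite("pics/w5.png",i["color"]);go(.431,.1225,.014,-95)
i=cam("top");crop(i["color"],100,100,380,310,2.8,"pics/t5.png")
E
```

```text
clock: 10.75
position: [0.4324, 0.1245, 0.1596]
ee_rot: [-0.479, 0.477, -0.521, 0.521]
contact_force: [-0.4, -0.0, -0.7]
width: 0.0853
go [ 0.21 14.55 -0.12] [-0.01  0.01 -0.  ]  rows lin 2.3 rot 0.0 t 10.8 w 0.0855
```

View pics/w5.png

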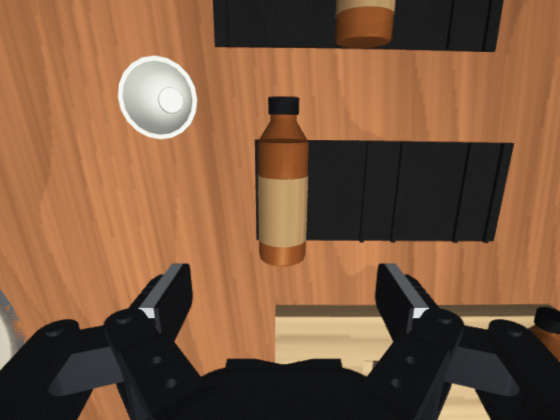

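View pics/t5.png

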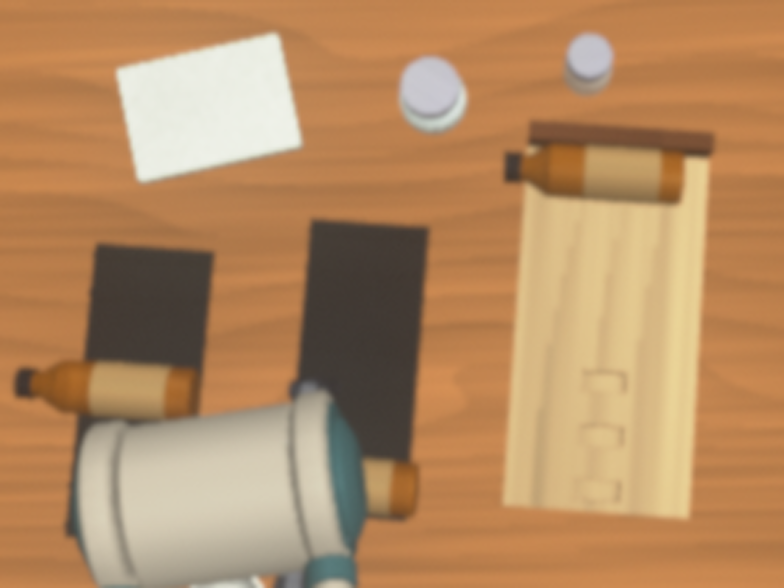

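Bottle 1 lies square against the fence (top view). Bottle B: cap (284,99), base (283,260).

Run:
```python
from h import *
i=cam("wrist")
P=plane(i,[(283,259),(284,100)],.026);d=P[1]-P[0];L=np.linalg.norm(d);m=P[0]+d/L*.055
print(L,"mid",m,np.degrees(np.arctan2(-d[0],d[1])));go(m[0],m[1]-.001,.014,-95)
```

```text
0.14499308406927552 mid [0.43261217 0.11879578 0.026     ] -5.269520512045551
go [ 0.65 14.54  0.1 ] [-0.01  0.01 -0.  ]  rows lin 2.3 rot 0.0 t 10.9 w 0.0853
```

```bash
python3 -m jog '[0,0.5,6,0.1,0,0,0, 0,0.5,10,0.1,0,0,0, 0,0.5,13,0.1,0,0,0, 0,0.5,14.5,0.1,0,0,0, 0,0.5,14.5,0.1,0,0,0, 160,0.5,14.5,0.1,0,0,0, 200,0.5,14.5,0.1,0,0,0, 200,0.5,14.5,0.1,0,0,0, 200,0.5,14.5,0.1,0,0,0, 200,0.5,10,0.1,0,0,0, 200,0.5,5,0.1,0,0,0, 200,0.5,4.5,0.1,0,0,0]' 40;python3 -c "
from h import *
w=b2w(.034,-.001);go(*w,.115,-95);go(*w,.034,-95)"
```

```text
clock: 12.4
position: [0.435, 0.1196, 0.1178]
ee_rot: [-0.48, 0.475, -0.52, 0.523]
contact_force: [0.1, -0.7, -1.8]
width: 0.0429
go [19.78  0.39 17.54] [-0.06  0.   -0.01]  rows lin 4.2 rot 0.0 t 12.4 w 0.0429
go [19.79  8.49 17.47] [-0.06  0.   -0.01]  rows lin 4.4 rot 0.0 t 12.4 w 0.0429
```

```bash
python3 -m jog '[200,4,0,4,0,0,0, 200,8,0,8,0,0,0, 200,12,0,12,0,0,0, 200,16,0,16,0,0,0, 200,19.8,0,17.5,0,0,0, 200,19.8,0.4,17.5,0,0,0, 200,19.8,4,17.5,0,0,0, 200,19.8,6.5,17.5,0,0,0, 200,19.8,8.2,17.5,0,0,0, 200,19.8,8.2,17.5,0,0,0]'
python3 - <<'E'
from h import *
w=b2w(.034,-.001);go(*w,.034,-95)
i=cam("wrist");cv2.imwrite("pics/w6.png",i["color"])
E
```

```text
clock: 13.65
position: [0.5887, -0.0924, 0.0322]
ee_rot: [0.478, -0.478, 0.522, -0.521]
contact_force: [-1.9, 1.0, 0.9]
width: 0.0424
go [ 0.01 -0.18  0.39] [ 0.01  0.   -0.  ]  rows lin 0.1 rot 0.0 t 13.7 w 0.0424
```

View pics/w6.png

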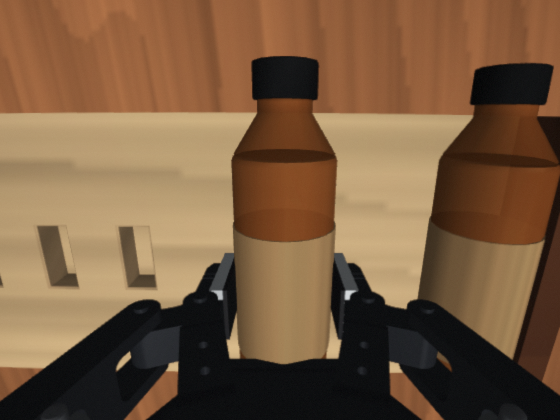

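Bottle 2 is resting on the board, with the first clear at right. I'll release, lift and turn to push.

```bash
python3 -m jog '[85,0,0,0,0,0,0, 85,0,0,0,0,0,0, 85,0,0,0,0,0,0, 85,0,-3,0,0,0,0, 60,0,-9,0,0,0,0, 60,0,-9,0,0,0,0]'; python3 -c "
from h import *
w=b2w(-.018,0);go(*w,.12,-5);go(*w,.025,-5)"
```

```text
clock: 14.45
position: [0.5932, -0.0943, 0.1275]
ee_rot: [-0.48, 0.476, -0.518, 0.525]
contact_force: [0.4, -0.3, -0.5]
width: 0.0652
go [-0.25  0.69 -5.28] [ -0.05 -11.25   0.07]  rows lin 0.9 rot 8.4 t 14.4 w 0.0652
go [-0.27 10.19 -5.39] [ -0.05 -11.25   0.07]  rows lin 1.8 rot 8.4 t 14.4 w 0.0652
```

```bash
python3 -m jog '[60,-0.2,0,-5.3,0,-11.25,0, 60,-0.2,0,-5.3,0,-11.25,0, 60,-0.2,0,-5.3,0,-11.25,0, 60,-0.2,0,-5.3,0,-11.25,0, 60,-0.2,0,-5.3,0,-11.25,0, 60,-0.2,0,-5.3,0,-11.25,0, 60,-0.2,0,-5.3,0,-11.25,0, 60,-0.2,2,-5.3,0,-11.25,0, 60,-0.2,4,-5.3,0,-11.25,0, 60,-0.2,7,-5.3,0,-11.25,0, 60,-0.2,9.8,-5.3,0,-11.25,0, 60,-0.2,9.8,-5.3,0,-11.25,0]'; python3 -c "
from h import *
go(*b2w(-.018,0),.025,-5);go(*b2w(.042,0),.025,-5)"
```

```text
clock: 15.95
position: [0.5343, -0.086, 0.0218]
ee_rot: [0.707, -0.706, 0.033, -0.029]
contact_force: [-0.5, -0.2, 0.2]
width: 0.065
go [ 0.67 -0.33 -0.07] [-0.01 -0.   -0.04]  rows lin 0.1 rot 0.0 t 15.9 w 0.065
go [ 6.67 -0.36 -0.07] [-0.01 -0.   -0.04]  rows lin 1.1 rot 0.0 t 15.9 w 0.065
```

```bash
python3 -m jog '[60,1.5,-0.3,0,0,0,0, 60,2.3,-0.3,0,0,0,0, 60,3.1,-0.3,0,0,0,0, 60,3.9,-0.3,0,0,0,0, 60,4.6,-0.3,0,0,0,0, 60,5.3,-0.3,0,0,0,0, 60,5.9,-0.3,0,0,0,0, 60,6.3,-0.3,0,0,0,0, 60,6.6,-0.3,0,0,0,0, 60,6.8,-0.3,0,0,0,0, 60,7.0,-0.3,0,0,0,0, 60,7.0,-0.3,0,0,0,0]'; python3 -c "
from h import *
print(w2b(get_state()['position']));go(*b2w(.02,0),.14,-5)"
```

```text
clock: 17.45
position: [0.601, -0.0922, 0.0269]
ee_rot: [0.707, -0.706, 0.035, -0.027]
contact_force: [-10.3, -0.1, 7.9]
width: 0.0656
[0.04232814 0.0002666 ]
go [ -2.36 -11.28  -0.02] [-0.    0.   -0.08]  rows lin 1.8 rot 0.1 t 17.4 w 0.0656
```

```bash
python3 -m jog '[60,-2,0,0,0,0,0, 60,-3,-6,0,0,0,0, 60,-3,-12.5,0,0,0,0, 60,-3,-12.5,0,0,0,0]'; python3 -c "
from h import *
go(.513,.305,.16,-95)"
```

```text
clock: 17.95
position: [0.5804, -0.0911, 0.158]
ee_rot: [-0.706, 0.707, -0.027, 0.035]
contact_force: [0.1, 1.1, -1.2]
width: 0.0654
go [-10.16  -0.4   38.87] [-0.06 11.25  0.08]  rows lin 6.4 rot 8.4 t 17.9 w 0.0654
```

```bash
python3 -m jog '[0,-10.1,-0.4,38.9,0,11.25,0, 0,-10.1,-0.4,38.9,0,11.25,0, 0,-10.1,-0.4,38.9,0,11.25,0, 0,-10.1,-0.4,38.9,0,11.25,0, 0,-10.1,-0.4,38.9,0,11.25,0, 0,-10.1,-0.4,38.9,0,11.25,0, 0,-10.1,-0.4,38.9,0,11.25,0, 0,-10.1,-0.4,38.9,0,11.25,0, 0,-10.1,-0.4,38.9,0,11.25,0, 0,-10.1,-0.4,38.9,0,11.25,0, 0,-10.1,-0.4,38.9,0,11.25,0]'
python3 - <<'E'
from h import *
i=cam("wrist");cv2.imwrite("pics/w7.png",i["color"])
E
```

```text
clock: 19.32
position: [0.5098, 0.3059, 0.1557]
ee_rot: [0.478, -0.478, 0.521, -0.521]
contact_force: [0.5, -0.6, -0.2]
width: 0.0854
```

View pics/w7.png

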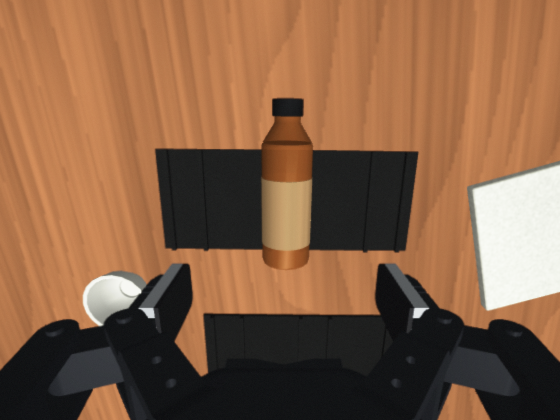

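Bottle C: cap (288,99), base (286,267), centred between the ribs.

Run:
```python
from h import *
i=cam("wrist")
P=plane(i,[(286,264),(288,101)],.026);d=P[1]-P[0];L=np.linalg.norm(d);m=P[0]+d/L*.055
print(L,"mid",m,np.degrees(np.arctan2(-d[0],d[1])));go(m[0],m[1]-.001,.014,-95)
```

```text
0.1475928759428242 mid [0.51278266 0.29642882 0.026     ] -5.418718113587757
go [ 1.01 14.2   0.38] [0.   0.01 0.  ]  rows lin 2.3 rot 0.0 t 19.4 w 0.0856
```

```bash
python3 -m jog '[0,0.9,6,0.3,0,0,0, 0,0.9,10,0.3,0,0,0, 0,0.9,13,0.3,0,0,0, 0,0.9,14.2,0.3,0,0,0, 0,0.9,14.2,0.3,0,0,0, 160,0.9,14.2,0.3,0,0,0, 200,0.9,14.2,0.3,0,0,0, 200,0.9,14.2,0.3,0,0,0, 200,0.9,14.2,0.3,0,0,0, 200,0.9,10,0.3,0,0,0, 200,0.9,5,0.3,0,0,0, 200,0.9,4.5,0.3,0,0,0]' 40;python3 -c "
from h import *
w=b2w(-.012,-.001);go(*w,.115,-95);go(*w,.034,-95)"
```

```text
clock: 20.92
position: [0.5147, 0.2981, 0.1156]
ee_rot: [-0.481, 0.475, -0.52, 0.522]
contact_force: [1.1, -0.5, -2.1]
width: 0.0427
go [38.26 -0.05  6.56] [-0.06  0.   -0.03]  rows lin 6.2 rot 0.0 t 20.9 w 0.0427
go [38.3   8.04  6.49] [-0.06  0.   -0.03]  rows lin 6.3 rot 0.0 t 20.9 w 0.0427
```

```bash
python3 -m jog '[200,6,0,1,0,0,0, 200,12,0,2,0,0,0, 200,18,0,3,0,0,0, 200,24,0,4,0,0,0, 200,30,0,5,0,0,0, 200,36,0,6.5,0,0,0, 200,38.3,0,6.5,0,0,0, 200,38.3,0,6.5,0,0,0, 200,38.3,4,6.5,0,0,0, 200,38.3,6.3,6.5,0,0,0, 200,38.3,7.8,6.5,0,0,0, 200,38.3,7.8,6.5,0,0,0]'
python3 - <<'E'
from h import *
w=b2w(-.012,-.001);go(*w,.034,-95)
i=cam("wrist");cv2.imwrite("pics/w8.png",i["color"])
E
```

```text
clock: 22.42
position: [0.5435, -0.0892, 0.0332]
ee_rot: [0.478, -0.478, 0.521, -0.521]
contact_force: [0.2, -0.4, -1.5]
width: 0.0429
go [-0.07 -0.08  0.33] [ 0.    0.01 -0.  ]  rows lin 0.1 rot 0.0 t 22.4 w 0.0429
```

View pics/w8.png

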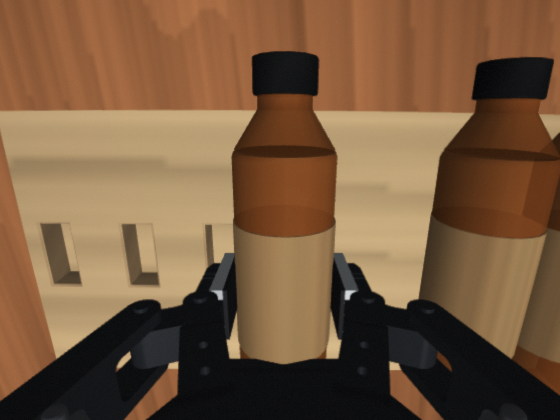

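```bash
python3 -m jog '[200,0,0.05,0,0,0,0, 85,0,0.05,0,0,0,0, 85,0,0.05,0,0,0,0, 85,0,0,0,0,0,0, 85,0,-3,0,0,0,0, 60,0,-9,0,0,0,0, 60,0,-9,0,0,0,0]'; python3 -c "
from h import *
w=b2w(-.068,0);go(*w,.12,-5);go(*w,.025,-5)"
```

```text
clock: 23.35
position: [0.5472, -0.0914, 0.1282]
ee_rot: [-0.48, 0.476, -0.518, 0.525]
contact_force: [0.0, 0.6, 0.4]
width: 0.0652
go [-0.36  0.76 -5.67] [ -0.05 -11.25   0.07]  rows lin 0.9 rot 8.4 t 23.4 w 0.0652
go [-0.38 10.26 -5.78] [ -0.05 -11.25   0.07]  rows lin 1.9 rot 8.4 t 23.4 w 0.0652
```

```bash
python3 -m jog '[60,-0.3,0,-5.9,0,-11.25,0, 60,-0.3,0,-5.9,0,-11.25,0, 60,-0.3,0,-5.9,0,-11.25,0, 60,-0.3,0,-5.9,0,-11.25,0, 60,-0.3,0,-5.9,0,-11.25,0, 60,-0.3,0,-5.9,0,-11.25,0, 60,-0.3,0,-5.9,0,-11.25,0, 60,-0.3,2,-5.9,0,-11.25,0, 60,-0.3,4,-5.9,0,-11.25,0, 60,-0.3,7,-5.9,0,-11.25,0, 60,-0.3,9.8,-5.9,0,-11.25,0, 60,-0.3,9.8,-5.9,0,-11.25,0]'; python3 -c "
from h import *
go(*b2w(-.068,0),.025,-5);go(*b2w(-.002,0),.025,-5)"
```

```text
clock: 24.85
position: [0.4826, -0.0814, 0.0231]
ee_rot: [0.707, -0.706, 0.033, -0.029]
contact_force: [0.1, -0.8, -0.2]
width: 0.0658
go [ 0.86 -0.2  -0.07] [-0.01 -0.   -0.04]  rows lin 0.1 rot 0.0 t 24.9 w 0.0658
go [ 7.46 -0.24 -0.07] [-0.01 -0.   -0.04]  rows lin 1.2 rot 0.0 t 24.9 w 0.0658
```

```bash
python3 -m jog '[60,2,-0.2,0,0,0,0, 60,3,-0.2,0,0,0,0, 60,4,-0.2,0,0,0,0, 60,4.8,-0.2,0,0,0,0, 60,5.6,-0.2,0,0,0,0, 60,6.3,-0.2,0,0,0,0, 60,6.8,-0.2,0,0,0,0, 60,7.2,-0.2,0,0,0,0, 60,7.5,-0.2,0,0,0,0, 60,7.7,-0.2,0,0,0,0, 60,7.8,-0.2,0,0,0,0, 60,7.8,-0.2,0,0,0,0]'; python3 -c "
from h import *
print(w2b(get_state()['position']))"
```

```text
clock: 26.35
position: [0.5572, -0.0884, 0.027]
ee_rot: [0.707, -0.706, 0.035, -0.027]
contact_force: [-9.4, -0.2, 8.4]
width: 0.0658
[-0.00165697  0.00028945]
```

```bash
python3 -m jog '[60,-2,0,0,0,0,0, 60,-3,-6,0,0,0,0, 60,-3,-12.5,0,0,0,0, 60,-3,-16,0,0,0,0]'; python3 -c "
from h import *
go(.54,-.36,.22,-5)"
```

```text
clock: 26.85
position: [0.534, -0.0867, 0.1908]
ee_rot: [-0.706, 0.707, -0.029, 0.033]
contact_force: [-0.3, -1.0, 1.1]
width: 0.0656
go [  3.    -2.88 -27.18] [ 0.01 -0.    0.04]  rows lin 4.4 rot 0.0 t 26.9 w 0.0656
```

```bash
python3 -m jog '[0,3,-2.8,-27.2,0,0,0, 0,3,-2.8,-27.2,0,0,0, 0,3,-2.8,-27.2,0,0,0, 0,3,-2.8,-27.2,0,0,0, 0,3,-2.8,-27.2,0,0,0, 0,3,-2.8,-27.2,0,0,0]'
python3 - <<'E'
from h import *
i=cam("wrist");cv2.imwrite("pics/w9.png",i["color"])
i=cam("top");cv2.imwrite("pics/t9.png",i["color"]);crop(i["color"],270,130,390,300,3.4,"pics/t9a.png")
crop(i["color"],400,160,480,290,4.5,"pics/t9b.png")
E
```

```text
clock: 27.6
position: [0.5388, -0.362, 0.2148]
ee_rot: [-0.706, 0.706, -0.032, 0.032]
contact_force: [-1.0, 1.0, 0.9]
width: 0.0853
```

View pics/w9.png

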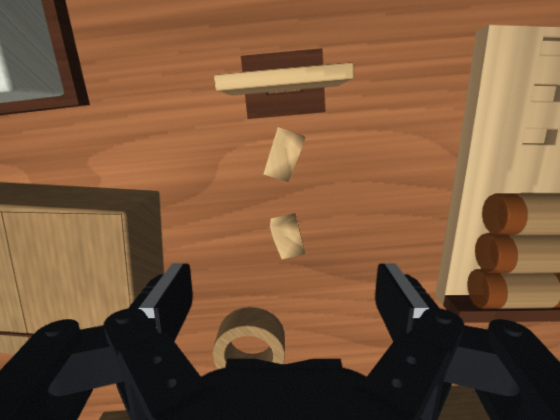

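View pics/t9a.png

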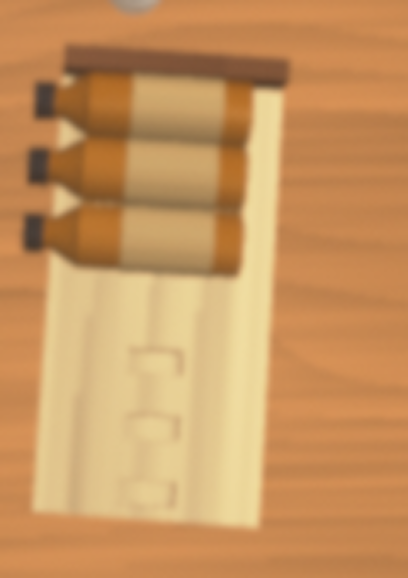

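The row looks good: three bottles touching from the fence. Wedges are at (285,155) and (287,237) in the wrist view; zooming in.

Run:
```python
from h import *
i=cv2.imread("pics/w9.png");crop(i,205,40,365,270,2.6,"pics/w9z.png")
```

```text
(no output)
```

View pics/w9z.png

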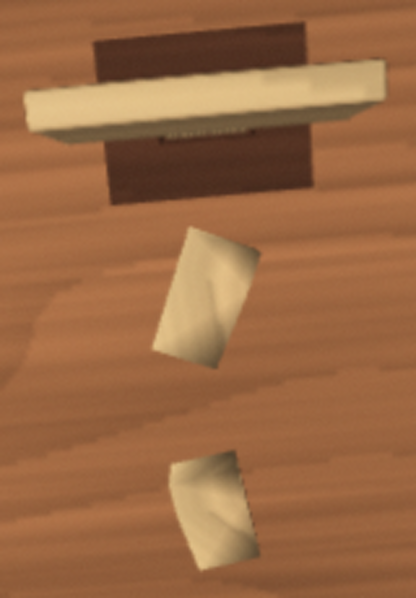

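View pics/t9b.png

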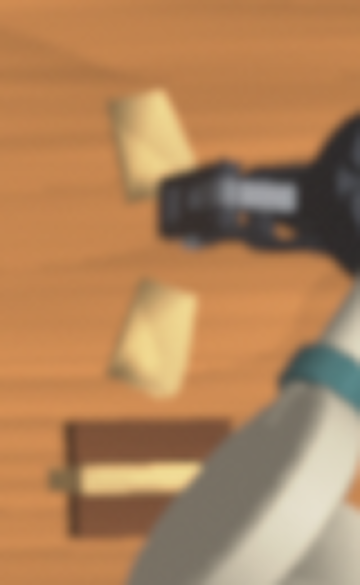

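Run:
```python
from h import *
np.set_printoptions(precision=4,suppress=True)
i=cam("wrist");t=cam("top")
z=lambda x,y:(x/2.6+205,y/2.6+40); u=lambda x,y:(x/4.5+400,y/4.5+160)
def W(n,cam_,tk,tn,zt):
    A=plane(cam_,tk,zt);B=plane(cam_,tn,0);a=A.mean(0);b=B.mean(0);d=(b-a)[:2]
    print(n,"thick",a,"thin",b,"len",np.linalg.norm(d),"wid",np.linalg.norm(A[1]-A[0]),np.linalg.norm(B[1]-B[0]),"yaw",np.degrees(np.arctan2(d[1],d[0])),"mid",(a+b)/2)
    for P in(A,B): e=P[1]-P[0];print("  edge yaw",np.degrees(np.arctan2(e[1],e[0]))-90)
W("w2",i,[z(258,252),z(190,227)][::-1],[z(153,350),z(218,368)],.028)
W("w1 z0",i,[z(170,465),z(236,451)],[z(203,570),z(260,556)],0.0)
W("w1 z28",i,[z(170,480),z(240,463)],[z(203,570),z(260,556)],0.028)
W("w2 top",t,[u(163,397),u(108,370)][::-1],[u(145,278),u(197,293)],.014)
W("w1 top",t,[u(128,200),u(195,165)],[u(108,100),u(163,90)],.014)
print("tri w2 thick corner (258,252)=+y")
print(tri([(i,z(258,252)),(t,u(108,370))]),tri([(i,z(218,368)),(t,u(145,278))]))
```

```text
w2 thick [ 0.4839 -0.3468  0.028 ] thin [ 0.5354 -0.3673  0.    ] len 0.05543141246254711 wid 0.02841410791500734 0.029885498623884815 yaw -21.778203021279648 mid [ 0.5096 -0.357   0.014 ]
  edge yaw -24.677696231777432
  edge yaw -20.747467362167896
w1 z0 thick [ 0.582  -0.3637  0.    ] thin [ 0.6358 -0.3547  0.    ] len 0.05454447175455294 wid 0.031066733291992908 0.0281620878232833 yaw 9.459645410712717 mid [ 0.6089 -0.3592  0.    ]
  edge yaw 7.534398446678594
  edge yaw 10.025050854547274
w1 z28 thick [ 0.579  -0.3626  0.028 ] thin [ 0.6358 -0.3547  0.    ] len 0.05731225743164219 wid 0.03075313953264003 0.0281620878232833 yaw 7.9060447436471355 mid [ 0.6074 -0.3587  0.014 ]
  edge yaw 9.355612498254018
  edge yaw 10.025050854547274
w2 top thick [ 0.4823 -0.3458  0.014 ] thin [ 0.5329 -0.3708  0.    ] len 0.05635060434578577 wid 0.030758411117047735 0.027726984662154956 yaw -26.29564518757258 mid [ 0.5076 -0.3583  0.007 ]
  edge yaw -207.80439145663325
  edge yaw -197.6327716898606
w1 top thick [ 0.5849 -0.3648  0.014 ] thin [ 0.6328 -0.3579  0.    ] len 0.04840340884687338 wid 0.039392175345172926 0.02932833821909377 yaw 8.161089457017312 mid [ 0.6089 -0.3614  0.007 ]
  edge yaw -153.98955522251026
  edge yaw -170.98645362445595
tri w2 thick corner (258,252)=+y
(array([ 0.4903, -0.3328,  0.012 ]), [np.float64(0.0006989442116856903), np.float64(0.0006989442116856397)]) (array([ 0.5364, -0.3531,  0.0171]), [np.float64(0.0007529280123012543), np.float64(0.000752928012301363)])
```

```bash
python3 -c "
from h import *
go(.505,-.3552,.10,-22);go(.505,-.3552,.006,-22)"
```

```text
go [-3.4  11.52 -0.  ] [-0.01  2.13 -0.  ]  rows lin 1.9 rot 1.6 t 27.8 w 0.0855
go [-3.400e+00  2.092e+01 -2.000e-02] [-0.01  2.13 -0.  ]  rows lin 3.4 rot 1.6 t 27.8 w 0.0855
```

```bash
python3 -m jog '[0,-3.4,6,0,0,2.1,0, 0,-3.4,12,0,0,2.1,0, 0,-3.4,16,0,0,2.1,0, 0,-3.4,19,0,0,2.1,0, 0,-3.4,20.8,0,0,2.1,0, 0,-3.4,20.8,0,0,2.1,0, 120,-3.4,20.8,0,0,2.1,0, 220,-3.4,20.8,0,0,2.1,0, 220,-3.4,20.8,0,0,2.1,0, 220,-3.4,20.8,0,0,2.1,0, 220,-3.4,20.8,0,0,2.1,0]' 30
python3 - <<'E'
from h import *
i=cam("wrist");cv2.imwrite("pics/w10.png",i["color"]);go(.505,-.3552,.006,-22)
E
```

```text
clock: 29.18
position: [0.5056, -0.3575, 0.0083]
ee_rot: [-0.694, 0.695, -0.133, 0.134]
contact_force: [-0.8, 0.7, 5.8]
width: 0.029
go [-0.14  0.23  0.18] [0.   0.02 0.01]  rows lin 0.1 rot 0.0 t 29.2 w 0.0294
```

View pics/w10.png

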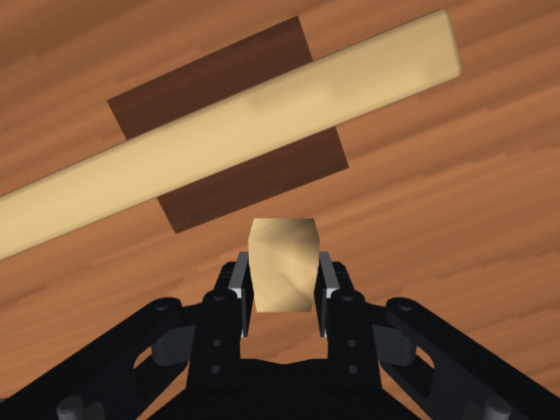

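Wedge gripped squarely: thick end at row 218, thin edge at row 312. Work out its offset from the tool.

```bash
python3 - <<'E'
from h import *
np.set_printoptions(precision=4,suppress=True)
i=cam("wrist");s,p,R=state()
for px,z in(((284,218),.028),((284,312),.0)):
    X=plane(i,[px],z)[0];print(R.T@(X-p))
E
python3 -m jog '[220,0,-3,0,0,0,0, 220,0,-8,0,0,0,0, 220,0,-12,0,0,0,0, 220,0,-12,0,0,0,0]'
```

```text
[-0.0316 -0.0197 -0.0005]
[ 0.0331  0.0084 -0.0003]
clock: 29.78
position: [0.5069, -0.3586, 0.1309]
ee_rot: [-0.693, 0.696, -0.131, 0.136]
contact_force: [0.6, 0.2, -0.6]
width: 0.0294
```

```bash
python3 -c "
from h import *
w=b2w(-.024,.037);go(*w,.12,-5);go(*w,.034,-5)"
```

```text
go [-8.58  0.95 29.83] [ 0.03 -2.1   0.05]  rows lin 5.0 rot 1.6 t 29.8 w 0.0294
go [-8.64  9.55 29.85] [ 0.03 -2.1   0.05]  rows lin 5.2 rot 1.6 t 29.8 w 0.0294
```

```bash
python3 -m jog '[220,-1.7,0.5,6,0,-0.5,0, 220,-3.4,0.9,12,0,-1,0, 220,-5.1,0.9,18,0,-1.5,0, 220,-6.8,0.9,24,0,-2,0, 220,-8.6,0.9,29.8,0,-2.1,0, 220,-8.6,0.9,29.8,0,-2.1,0, 220,-8.6,4,29.8,0,-2.1,0, 220,-8.6,7,29.8,0,-2.1,0, 220,-8.6,9,29.8,0,-2.1,0, 220,-8.6,9,29.8,0,-2.1,0]'
python3 - <<'E'
from h import *
w=b2w(-.024,.037);go(*w,.031,-5);print(w2b(get_state()['position']))
i=cam("wrist");cv2.imwrite("pics/w11.png",i["color"])
E
```

```text
clock: 31.02
position: [0.5338, -0.049, 0.0349]
ee_rot: [0.707, -0.706, 0.033, -0.029]
contact_force: [0.7, 0.2, -0.0]
width: 0.0292
go [ 0.44  0.39 -0.04] [-0.   -0.01 -0.04]  rows lin 0.1 rot 0.0 t 31.0 w 0.0292
[-0.02841762  0.03744209]
```

View pics/w11.png

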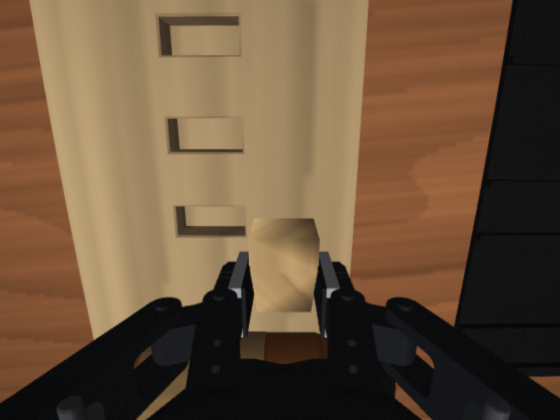

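```bash
python3 -m jog '[220,0,0.3,0,0,0,0, 220,0,0.45,0,0,0,0, 220,0,0.5,0,0,0,0, 220,0,0.5,0,0,0,0]'; python3 -m jog '[220,0.5,0,0,0,0,0, 220,1,0,0,0,0,0, 220,1.4,0,0,0,0,0, 220,1.7,0,0,0,0,0, 220,1.7,0,0,0,0,0]';  python3 -c "
from h import *
print(w2b(get_state()['position']))"
```

```text
clock: 31.58
position: [0.5361, -0.0483, 0.0326]
ee_rot: [-0.706, 0.706, -0.031, 0.031]
contact_force: [0.4, 0.2, -1.2]
width: 0.0291
clock: 32.2
position: [0.5529, -0.0498, 0.0321]
ee_rot: [0.707, -0.706, 0.031, -0.031]
contact_force: [-0.2, 0.6, -2.5]
width: 0.0293
[-0.00931816  0.03837279]
```

```bash
python3 -m jog '[220,-0.3,0,0,0,0,0, 220,-0.3,0.15,0,0,0,0, 220,-0.3,0.25,0,0,0,0, 220,-0.3,0.25,0,0,0,0]'; python3 -m jog '[220,0.2,0,0,0,0,0, 220,0.4,0,0,0,0,0, 220,0.4,0,0,0,0,0]';  python3 -c "
from h import *
print(w2b(get_state()['position']))"
```

```text
clock: 32.7
position: [0.5497, -0.0495, 0.0303]
ee_rot: [0.706, -0.706, 0.031, -0.031]
contact_force: [-1.9, 0.1, 5.8]
width: 0.0291
clock: 33.08
position: [0.5514, -0.0496, 0.0303]
ee_rot: [0.707, -0.706, 0.032, -0.029]
contact_force: [-6.2, 0.1, 8.6]
width: 0.0293
[-0.01083322  0.03844785]
```

```bash
python3 -m jog '[220,0.1,0,0,0,0,0, 220,0.2,0,0,0,0,0, 220,0.2,0,0,0,0,0]';  python3 - <<'E'
from h import *
print(w2b(get_state()['position']))
i=cam("scene");crop(i["color"],170,130,370,270,4,"pics/s12.png")
E
```

```text
clock: 33.45
position: [0.5534, -0.0497, 0.0303]
ee_rot: [0.707, -0.706, 0.032, -0.029]
contact_force: [-5.9, 0.3, 8.6]
width: 0.0289
[-0.00875876  0.03850527]
```

View pics/s12.png

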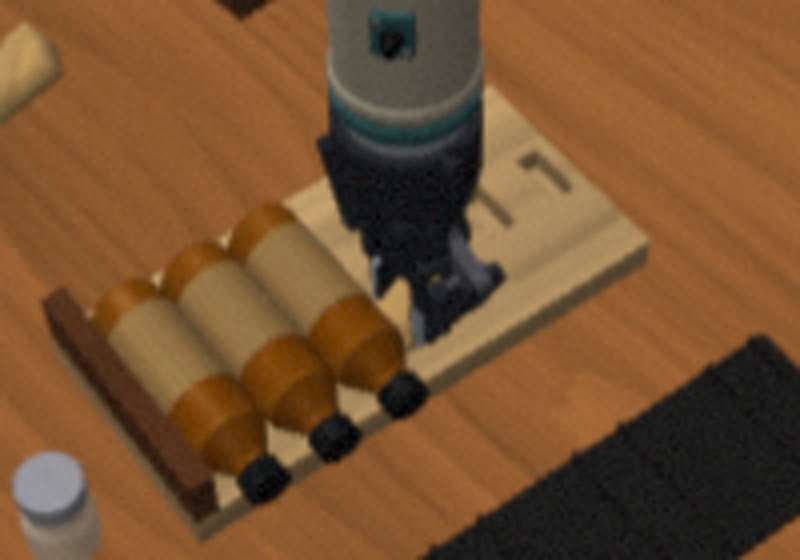

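```bash
python3 -m jog '[220,0.1,0,0,0,0,0, 220,0.1,0,0,0,0,0]';python3 -m jog '[220,0.1,0,0,0,0,0, 220,0.1,0,0,0,0,0]';python3 -m jog '[220,0.1,0,0,0,0,0, 220,0.1,0,0,0,0,0]'; python3 -c "
from h import *
print(w2b(get_state()['position']))"
```

```text
clock: 33.75
position: [0.5534, -0.0497, 0.0303]
ee_rot: [0.707, -0.706, 0.033, -0.028]
contact_force: [-7.9, -0.1, 10.6]
width: 0.0293
clock: 34.0
position: [0.5552, -0.0498, 0.0303]
ee_rot: [0.707, -0.706, 0.033, -0.029]
contact_force: [-5.7, 0.4, 8.9]
width: 0.0293
clock: 34.25
position: [0.5552, -0.0498, 0.0303]
ee_rot: [0.707, -0.706, 0.033, -0.028]
contact_force: [-8.2, 0.8, 11.4]
width: 0.0295
[-0.00700052  0.03849931]
```

```bash
python3 -m jog '[220,0,-0.15,0,0,0,0, 220,0,-0.15,0,0,0,0]';python3 -m jog '[220,0.1,0,0,0,0,0, 220,0.1,0,0,0,0,0]';python3 -m jog '[220,0.1,0,0,0,0,0, 220,0.1,0,0,0,0,0]'
python3 - <<'E'
from h import *
print(w2b(get_state()['position']))
i=cam("wrist");cv2.imwrite("pics/w13.png",i["color"])
E
```

```text
clock: 34.5
position: [0.5556, -0.0496, 0.0305]
ee_rot: [0.707, -0.706, 0.033, -0.029]
contact_force: [-6.6, 0.2, 3.0]
width: 0.0294
clock: 34.75
position: [0.5557, -0.0496, 0.0305]
ee_rot: [0.707, -0.706, 0.034, -0.028]
contact_force: [-8.4, 0.9, 4.6]
width: 0.0296
clock: 35.0
position: [0.5557, -0.0496, 0.0305]
ee_rot: [0.707, -0.706, 0.034, -0.027]
contact_force: [-10.4, 1.0, 7.3]
width: 0.0291
[-0.00654489  0.03873851]
```

View pics/w13.png

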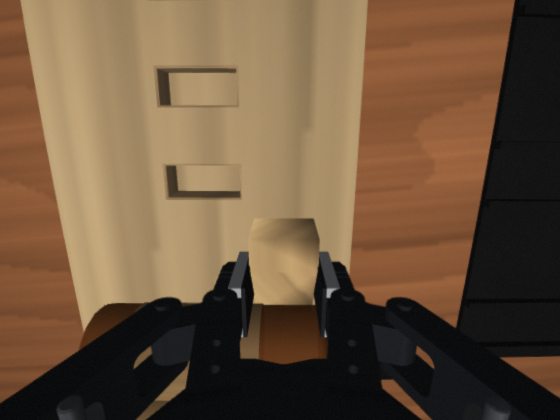

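```bash
python3 -m jog '[125,0,0,0,0,0,0, 125,0,0,0,0,0,0, 125,0,0,0,0,0,0, 125,0,-3,0,0,0,0, 125,0,-8,0,0,0,0, 60,0,-14,0,0,0,0, 60,0,-14,0,0,0,0]'
python3 - <<'E'
from h import *
i=cam("wrist");cv2.imwrite("pics/w14.png",i["color"]);go(.54,-.36,.19,-5)
E
```

```text
clock: 35.92
position: [0.566, -0.0517, 0.1773]
ee_rot: [-0.705, 0.707, -0.025, 0.036]
contact_force: [1.2, -0.1, -1.0]
width: 0.0652
go [  0.34  -1.53 -30.97] [0.01 0.   0.06]  rows lin 5.0 rot 0.0 t 36.0 w 0.0651
```

View pics/w14.png

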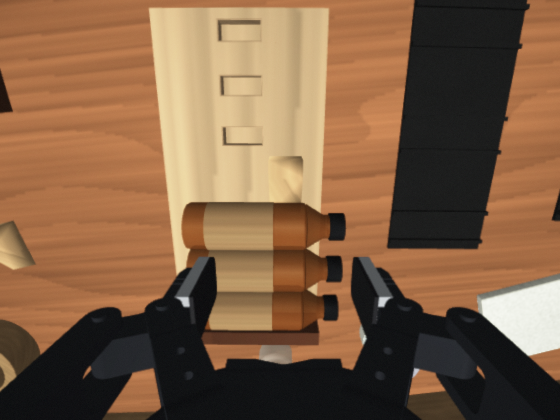

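First wedge sits under the last bottle (285,178). Now the other wedge.

```bash
python3 -m jog '[0,0.3,-1.5,-31,0,0,0, 0,0.3,-1.5,-31,0,0,0, 0,0.3,-1.5,-31,0,0,0, 0,0.3,-1.5,-31,0,0,0, 0,0.3,-1.5,-31,0,0,0, 0,0.3,-1.5,-31,0,0,0, 0,0.3,-1.5,-31,0,0,0]'
python3 - <<'E'
from h import *
i=cam("wrist");cv2.imwrite("pics/w15.png",i["color"]);crop(i["color"],205,30,365,280,2.4,"pics/w15z.png");print(get_state()["position"])
E
```

```text
clock: 36.85
position: [0.5362, -0.3591, 0.1844]
ee_rot: [0.707, -0.706, 0.032, -0.03]
contact_force: [-0.6, 0.6, 0.0]
width: 0.0853
[ 0.53644966 -0.35841211  0.1848111 ]
```

View pics/w15z.png

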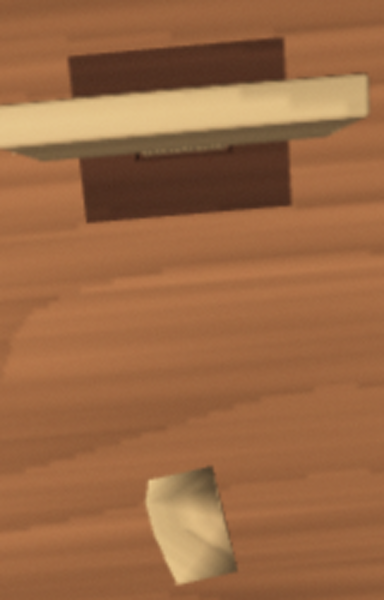

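Run:
```python
from h import *
np.set_printoptions(precision=4,suppress=True)
i=cam("wrist")
z=lambda x,y:(x/2.4+205,y/2.4+30)
A=plane(i,[z(148,481),z(212,466)],0);B=plane(i,[z(177,584),z(237,572)],0)
a=A.mean(0);b=B.mean(0);d=b-a
print(a,b,np.linalg.norm(d),np.linalg.norm(A[1]-A[0]),np.linalg.norm(B[1]-B[0]),np.degrees(np.arctan2(d[1],d[0])),[np.degrees(np.arctan2(P[1,1]-P[0,1],P[1,0]-P[0,0]))-90 for P in(A,B)])
m=(a+b)/2;y=np.radians(9);m2=m[:2]-.005*np.array([np.cos(y),np.sin(y)]);print(m,m2)
go(*m2,.007,9)
```

```text
[ 0.5824 -0.3668  0.    ] [ 0.6368 -0.3586  0.    ] 0.05501899010144533 0.030413659129770638 0.029557137970435077 8.52879978902427 [np.float64(8.954433829280973), np.float64(7.493656238443961)]
[ 0.6096 -0.3627  0.    ] [ 0.6046 -0.3635]
go [ 6.84 17.82  0.02] [-0.01 -1.74 -0.01]  rows lin 3.1 rot 1.3 t 37.0 w 0.0852
```

```bash
python3 -m jog '[0,6.8,5,0,0,-1.7,0, 0,6.8,10,0,0,-1.7,0, 0,6.8,14,0,0,-1.7,0, 0,6.8,16.5,0,0,-1.7,0, 0,6.8,17.8,0,0,-1.7,0, 0,6.8,17.8,0,0,-1.7,0, 120,6.8,17.8,0,0,-1.7,0, 220,6.8,17.8,0,0,-1.7,0, 220,6.8,17.8,0,0,-1.7,0, 220,6.8,17.8,0,0,-1.7,0, 220,6.8,17.8,0,0,-1.7,0]' 30
python3 - <<'E'
from h import *
i=cam("wrist");cv2.imwrite("pics/w16.png",i["color"])
E
```

```text
clock: 38.33
position: [0.605, -0.366, 0.0094]
ee_rot: [-0.705, 0.706, 0.053, -0.052]
contact_force: [-1.0, 0.4, 5.2]
width: 0.0293
```

View pics/w16.png

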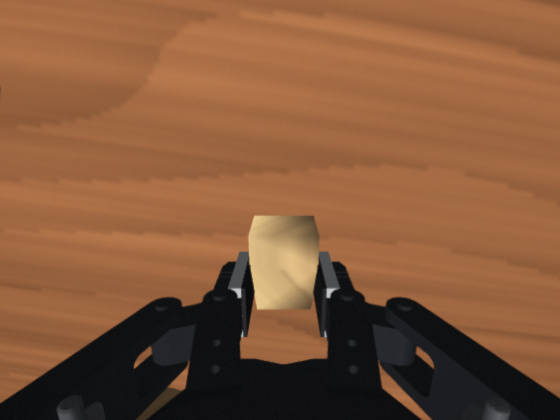

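```bash
python3 -m jog '[220,0,-3,0,0,0,0, 220,0,-8,0,0,0,0, 220,0,-12,0,0,0,0, 220,0,-12,0,0,0,0]'; python3 -c "
from h import *
w=b2w(-.026,-.037);go(*w,.12,-5);go(*w,.035,-5)"
```

```text
clock: 38.88
position: [0.6065, -0.367, 0.1324]
ee_rot: [-0.703, 0.707, 0.055, -0.051]
contact_force: [-0.0, -0.1, -1.3]
width: 0.0293
go [-3.96  1.07 25.24] [0.04 1.7  0.04]  rows lin 4.1 rot 1.3 t 38.9 w 0.0293
go [-4.    9.57 25.29] [0.04 1.7  0.04]  rows lin 4.4 rot 1.3 t 38.9 w 0.0293
```

```bash
python3 -m jog '[220,-1,0.4,6,0,0.5,0, 220,-2,0.6,12,0,1,0, 220,-3,0.9,18,0,1.5,0, 220,-4,0.9,24,0,1.7,0, 220,-4.1,0.9,25.2,0,1.7,0, 220,-4.1,0.9,25.2,0,1.7,0, 220,-4.1,4,25.2,0,1.7,0, 220,-4.1,7,25.2,0,1.7,0, 220,-4.1,9.1,25.2,0,1.7,0, 220,-4.1,9.1,25.2,0,1.7,0]'
python3 - <<'E'
from h import *
w=b2w(-.026,-.037);go(*w,.0314,-5);print(w2b(get_state()['position']))
i=cam("wrist");cv2.imwrite("pics/w17.png",i["color"])
E
```

```text
clock: 40.12
position: [0.5257, -0.1237, 0.0353]
ee_rot: [0.707, -0.706, 0.033, -0.03]
contact_force: [-0.5, 1.1, -0.4]
width: 0.0294
go [0.4  0.38 0.07] [-0.   -0.01 -0.03]  rows lin 0.1 rot 0.0 t 40.1 w 0.0294
[-0.02994987 -0.037702  ]
```

View pics/w17.png

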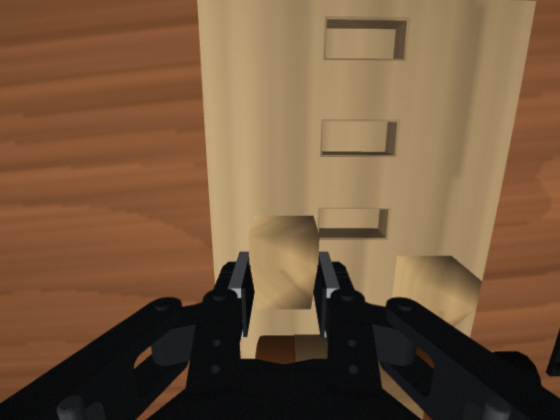

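```bash
python3 -m jog '[220,0,0.2,0,0,0,0, 220,0,0.4,0,0,0,0, 220,0,0.4,0,0,0,0, 220,0,0.4,0,0,0,0]'; python3 -m jog '[220,0.5,0,0,0,0,0, 220,1,0,0,0,0,0, 220,1.4,0,0,0,0,0, 220,1.7,0,0,0,0,0, 220,1.7,0,0,0,0,0]';  python3 -c "
from h import *
print(w2b(get_state()['position']))"
```

```text
clock: 40.67
position: [0.5265, -0.1225, 0.0336]
ee_rot: [-0.706, 0.706, -0.031, 0.031]
contact_force: [0.3, -0.2, -0.5]
width: 0.0292
clock: 41.3
position: [0.5435, -0.124, 0.0332]
ee_rot: [0.706, -0.706, 0.031, -0.031]
contact_force: [0.3, 0.4, -0.9]
width: 0.0294
[-0.01213056 -0.03637402]
```

```bash
python3 -m jog '[220,0,0.15,0,0,0,0, 220,0,0.25,0,0,0,0, 220,0,0.25,0,0,0,0]'; python3 -m jog '[220,0.2,0,0,0,0,0, 220,0.4,0,0,0,0,0, 220,0.4,0,0,0,0,0]';python3 -m jog '[220,0.1,0,0,0,0,0, 220,0.1,0,0,0,0,0]';python3 -m jog '[220,0.1,0,0,0,0,0, 220,0.1,0,0,0,0,0]';  python3 -c "
from h import *
print(w2b(get_state()['position']))"
```

```text
clock: 41.68
position: [0.5431, -0.1239, 0.0314]
ee_rot: [0.706, -0.706, 0.031, -0.031]
contact_force: [-0.7, 0.1, 4.8]
width: 0.0295
clock: 42.05
position: [0.5446, -0.1239, 0.0313]
ee_rot: [0.707, -0.706, 0.032, -0.029]
contact_force: [-6.5, -0.3, 10.4]
width: 0.0292
clock: 42.3
position: [0.5456, -0.124, 0.0313]
ee_rot: [0.707, -0.706, 0.032, -0.029]
contact_force: [-5.5, 0.6, 9.5]
width: 0.0298
clock: 42.55
position: [0.5456, -0.1239, 0.0313]
ee_rot: [0.707, -0.706, 0.033, -0.028]
contact_force: [-8.9, -0.6, 11.4]
width: 0.0288
[-0.01008344 -0.03615192]
```

```bash
python3 -m jog '[220,0,-0.15,0,0,0,0, 220,0,-0.15,0,0,0,0]';python3 -m jog '[220,0.1,0,0,0,0,0, 220,0.2,0,0,0,0,0, 220,0.2,0,0,0,0,0]';python3 -m jog '[220,0.1,0,0,0,0,0, 220,0.1,0,0,0,0,0]';python3 -m jog '[220,0.1,0,0,0,0,0, 220,0.1,0,0,0,0,0]';  python3 -c "
from h import *
print(w2b(get_state()['position']))"
```

```text
clock: 42.8
position: [0.5489, -0.1244, 0.032]
ee_rot: [0.707, -0.706, 0.031, -0.031]
contact_force: [0.2, 0.0, -0.5]
width: 0.0292
clock: 43.18
position: [0.5498, -0.1243, 0.0316]
ee_rot: [0.707, -0.706, 0.032, -0.03]
contact_force: [-3.5, -0.2, -1.0]
width: 0.0293
clock: 43.42
position: [0.5517, -0.1246, 0.0319]
ee_rot: [0.707, -0.706, 0.031, -0.03]
contact_force: [-3.9, -0.5, -2.4]
width: 0.0292
clock: 43.68
position: [0.5534, -0.1249, 0.0322]
ee_rot: [-0.706, 0.706, -0.031, 0.031]
contact_force: [-3.4, 0.4, -4.2]
width: 0.029
[-0.00225865 -0.03640577]
```

```bash
python3 -m jog '[220,-0.3,0,0,0,0,0, 220,-0.5,0,0,0,0,0, 220,-0.5,0.05,0,0,0,0, 220,-0.5,0.1,0,0,0,0]'
python3 - <<'E'
from h import *
print(w2b(get_state()['position']))
i=cam("wrist");cv2.imwrite("pics/w18.png",i["color"])
i=cam("top");crop(i["color"],270,130,390,300,3.4,"pics/t18.png")
E
```

```text
clock: 44.18
position: [0.549, -0.1246, 0.0317]
ee_rot: [-0.706, 0.707, -0.03, 0.032]
contact_force: [-0.3, 1.3, -0.9]
width: 0.0296
[-0.00661818 -0.03653256]
```

View pics/w18.png

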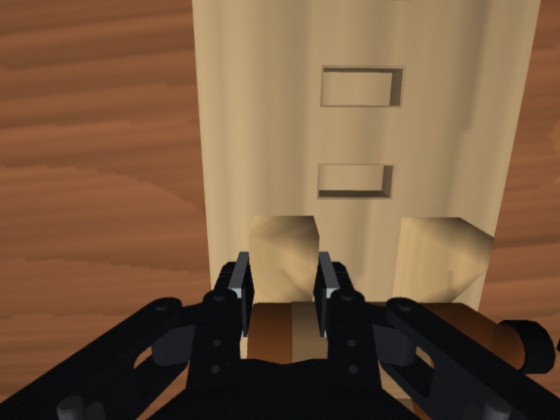

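View pics/t18.png

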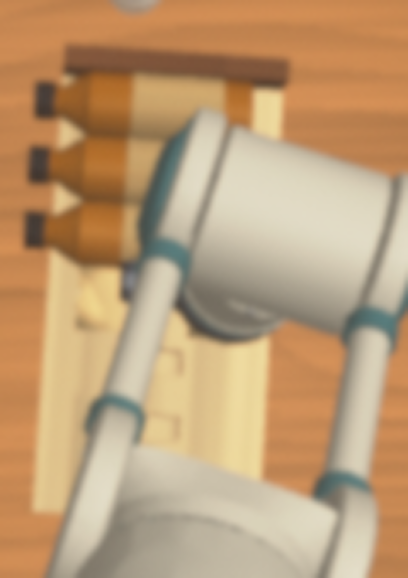

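```bash
python3 -m jog '[220,-0.1,0.1,0,0,0,0, 220,-0.1,0.15,0,0,0,0, 220,-0.1,0.15,0,0,0,0]'; python3 -m jog '[220,0.1,0,0,0,0,0, 220,0.1,0,0,0,0,0, 220,0.1,0,0,0,0,0]';python3 -m jog '[220,0.1,0,0,0,0,0, 220,0.1,0,0,0,0,0]';  python3 -c "
from h import *
print(w2b(get_state()['position']))"
```

```text
clock: 44.65
position: [0.5488, -0.1246, 0.0314]
ee_rot: [-0.706, 0.707, -0.03, 0.032]
contact_force: [-0.1, 0.8, 7.3]
width: 0.029
clock: 45.02
position: [0.5488, -0.1246, 0.0314]
ee_rot: [-0.706, 0.707, -0.03, 0.031]
contact_force: [-2.5, 1.0, 8.7]
width: 0.0293
clock: 45.28
position: [0.5488, -0.1246, 0.0314]
ee_rot: [-0.706, 0.707, -0.031, 0.031]
contact_force: [-3.4, 0.2, 10.6]
width: 0.0292
[-0.00683034 -0.03651617]
```

```bash
python3 -m jog '[220,0.1,0,0,0,0,0, 220,0.1,0,0,0,0,0]';python3 -m jog '[220,0.1,0,0,0,0,0, 220,0.1,0,0,0,0,0]';  python3 -c "
from h import *
print(w2b(get_state()['position']))"
```

```text
clock: 45.52
position: [0.5488, -0.1246, 0.0313]
ee_rot: [-0.706, 0.707, -0.032, 0.03]
contact_force: [-6.0, 0.4, 11.8]
width: 0.0291
clock: 45.78
position: [0.5488, -0.1246, 0.0313]
ee_rot: [-0.706, 0.706, -0.032, 0.029]
contact_force: [-8.7, 0.2, 13.0]
width: 0.0295
[-0.00683893 -0.03649152]
```

```bash
python3 -m jog '[220,0.1,-0.05,0,0,0,0, 220,0.1,-0.05,0,0,0,0]';  python3 -c "
from h import *
print(w2b(get_state()['position']))"; python3 -m jog '[125,0,0,0,0,0,0, 125,0,0,0,0,0,0, 125,0,0,0,0,0,0, 125,0,-3,0,0,0,0, 125,0,-8,0,0,0,0, 60,0,-14,0,0,0,0, 60,0,-14,0,0,0,0]'
python3 - <<'E'
from h import *
i=cam("wrist");cv2.imwrite("pics/w19.png",i["color"])
i=cam("scene");crop(i["color"],170,130,370,270,4,"pics/s19.png")
E
```

```text
clock: 46.02
position: [0.5497, -0.1245, 0.0313]
ee_rot: [0.707, -0.706, 0.032, -0.029]
contact_force: [-6.3, 0.2, 10.9]
width: 0.0293
[-0.00599273 -0.03637954]
clock: 46.9
position: [0.5558, -0.1259, 0.1755]
ee_rot: [-0.705, 0.708, -0.027, 0.035]
contact_force: [0.1, -0.3, 0.5]
width: 0.0654
```

View pics/w19.png

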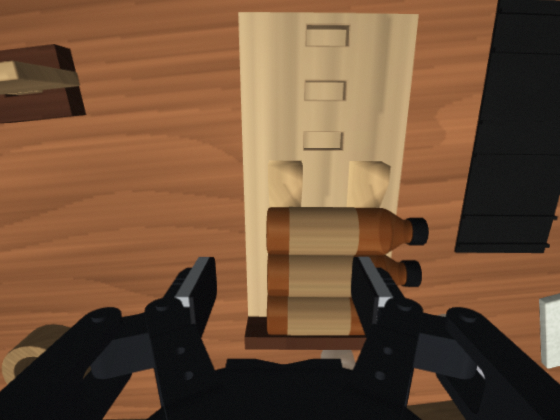

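View pics/s19.png

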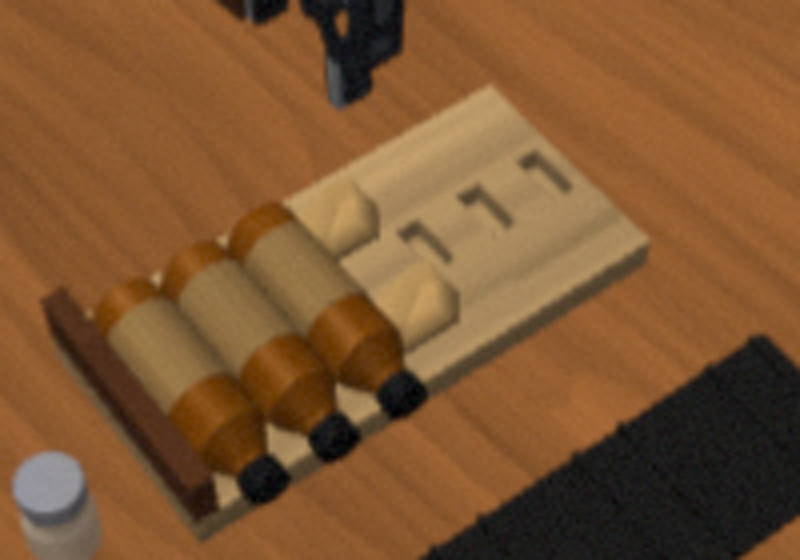

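Both wedges are flat and snug, side by side, either side of the centre line. Now the keeper.

```bash
python3 -c "
from h import *
go(.434,-.34,.22,-90)"
```

```text
go [ -9.9   -4.95 -22.48] [-0.000e+00  1.063e+01  1.000e-02]  rows lin 4.0 rot 7.9 t 47.0 w 0.0651
```

```bash
python3 -m jog '[0,0,-3,-3,0,2,0, 0,-9.9,-5,-22.5,0,10.6,0, 0,-9.9,-5,-22.5,0,10.6,0, 0,-9.9,-5,-22.5,0,10.6,0, 0,-9.9,-5,-22.5,0,10.6,0, 0,-9.9,-5,-22.5,0,10.6,0, 0,-9.9,-5,-22.5,0,10.6,0, 0,-9.9,-5,-22.5,0,10.6,0, 0,-9.9,-5,-22.5,0,10.6,0, 0,-9.9,-5,-22.5,0,10.6,0]'
python3 - <<'E'
from h import *
i=cam("wrist");cv2.imwrite("pics/w20.png",i["color"]);print(get_state()["position"],yaw())
i=cam("scene");crop(i["color"],150,75,260,170,6,"pics/s20.png")
E
```

```text
clock: 48.25
position: [0.4336, -0.3398, 0.219]
ee_rot: [0.501, -0.501, 0.499, -0.498]
contact_force: [-0.8, -0.4, 0.2]
width: 0.0852
[ 0.43370904 -0.33991473  0.21930751] -89.6938399411595
```

View pics/w20.png

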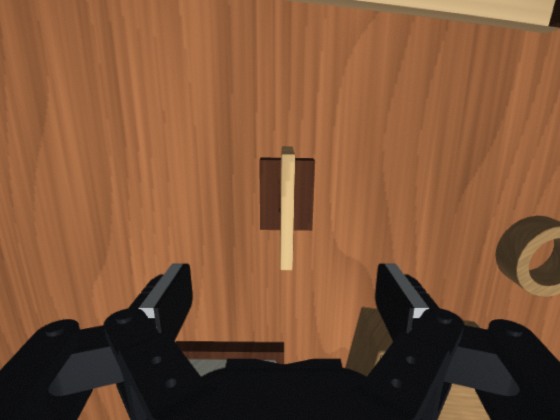

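View pics/s20.png

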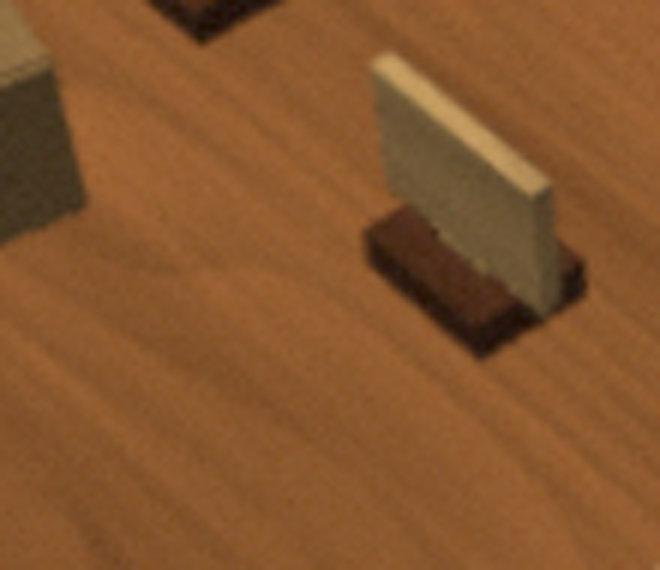

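Run:
```python
from h import *
np.set_printoptions(precision=4,suppress=True)
i=cam("wrist");crop(i["color"],240,135,340,285,4,"pics/w20z.png")
K=plane(i,[(288.5,153.5),(286.5,269.5)],.092);d=K[0]-K[1];print("keeper",K,K.mean(0),np.linalg.norm(d),"yaw",np.degrees(np.arctan2(-d[0],d[1])))
P=plane(i,[(261,158),(315,158),(313,230),(261,230)],.022);print("rest",P,P.mean(0))
t=cam("top");s=cam("scene")
u=lambda x,y:(x/6+150,y/6+75)
# +y?? end top corners scene: (385,57) and (543,187)
for e in((385,57),(543,187)):
    for k in((288.5,153.5),(286.5,269.5)):
        X,r=tri([(i,k),(s,u(*e))]);print(e,k,X,max(r))
```

```text
keeper [[ 0.4386 -0.2992  0.092 ]
 [ 0.4378 -0.4087  0.092 ]] [ 0.4382 -0.354   0.092 ] 0.10955699974132226 yaw -0.4342361094917456
rest [[ 0.4101 -0.3123  0.022 ]
 [ 0.4683 -0.312   0.022 ]
 [ 0.4688 -0.3946  0.022 ]
 [ 0.4089 -0.3949  0.022 ]] [ 0.4391 -0.3534  0.022 ]
(385, 57) (288.5, 153.5) [ 0.4606 -0.3084  0.1636] 0.028988880323454654
(385, 57) (286.5, 269.5) [ 0.4358 -0.4064  0.0898] 0.003674384369547197
(543, 187) (288.5, 153.5) [ 0.4369 -0.2981  0.0883] 0.0023344191903180486
(543, 187) (286.5, 269.5) [ 0.4182 -0.3835  0.0503] 0.04615943647286895
```

View pics/w20z.png

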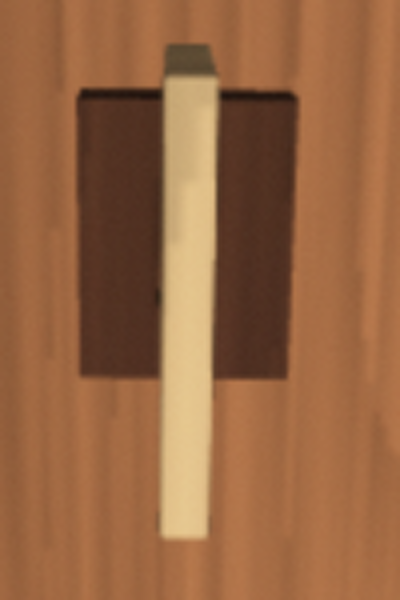

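```bash
python3 -c "
from h import *
go(.438,-.354,.062,-90.4)"
```

```text
go [ 1.39 15.81  0.4 ] [ 0.    0.08 -0.  ]  rows lin 2.5 rot 0.1 t 48.5 w 0.0854
```

```bash
python3 -m jog '[0,1.4,5,0.4,0,0.1,0, 0,1.4,10,0.4,0,0.1,0, 0,1.4,14,0.4,0,0.1,0, 0,1.4,15.8,0.4,0,0.1,0, 0,1.4,15.8,0.4,0,0.1,0, 150,1.4,15.8,0.4,0,0.1,0, 240,1.4,15.8,0.4,0,0.1,0, 240,1.4,15.8,0.4,0,0.1,0, 240,1.4,15.8,0.4,0,0.1,0, 240,1.4,15.8,0.4,0,0.1,0, 240,1.4,15.8,0.4,0,0.1,0]' 40
python3 - <<'E'
from h import *
i=cam("wrist");cv2.imwrite("pics/w21.png",i["color"]);print(get_state()["position"],yaw())
E
```

```text
clock: 49.88
position: [0.4381, -0.3544, 0.0627]
ee_rot: [-0.497, 0.497, -0.502, 0.503]
contact_force: [-0.5, 0.5, 4.3]
width: 0.0113
[ 0.43815326 -0.35438251  0.06273012] -90.60281977415283
```

View pics/w21.png

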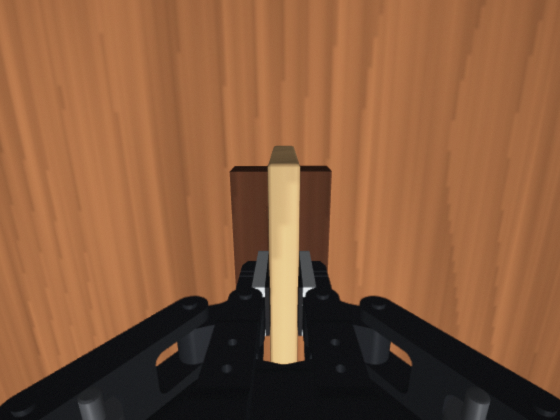

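```bash
python3 - <<'E'
from h import *
np.set_printoptions(precision=4,suppress=True)
i=cam("wrist");s,p,R=state()
X=plane(i,[(284,163.5)],.092)[0];print(X,R.T@(X-p))
E
python3 -m jog '[240,0,-1,0,0,0,0, 240,0,-3,0,0,0,0, 240,0,-6,0,0,0,0, 240,0,-10,0,0,0,0, 240,0,-10,0,0,0,0]'
python3 - <<'E'
from h import *
np.set_printoptions(precision=4,suppress=True)
i=cam("wrist");cv2.imwrite("pics/w22.png",i["color"]);s,p,R=state()
w=b2w(-.05,0);go(*w,.15,-95)
E
```

```text
[ 0.4396 -0.2989  0.092 ] [-0.0555 -0.0293  0.0009]
clock: 50.6
position: [0.4397, -0.3559, 0.1656]
ee_rot: [-0.497, 0.497, -0.5, 0.505]
contact_force: [0.4, 0.6, -0.8]
width: 0.0114
go [-27.11   1.32   6.76] [-0.02  0.55  0.01]  rows lin 4.5 rot 0.4 t 50.6 w 0.0112
```

View pics/w22.png

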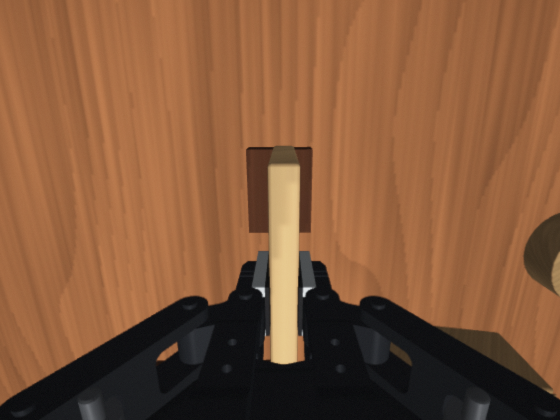

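```bash
python3 -c "
from h import *
w=b2w(-.085,0);go(*w,.16,-95)"
```

```text
go [-27.37   0.31   3.27] [-0.02  0.55  0.01]  rows lin 4.4 rot 0.4 t 50.6 w 0.0112
```

```bash
python3 -m jog '[240,-6,0.3,0.8,0,0.1,0, 240,-12,0.3,1.6,0,0.3,0, 240,-18,0.3,2.4,0,0.5,0, 240,-24,0.3,3,0,0.55,0, 240,-27.4,0.3,3.3,0,0.55,0, 240,-27.4,0.3,3.3,0,0.55,0, 240,-27.4,0.3,3.3,0,0.55,0]'
python3 - <<'E'
from h import *
i=cam("wrist");cv2.imwrite("pics/w23.png",i["color"]);print(w2b(get_state()["position"]),yaw())
crop(i["color"],180,120,420,300,3.2,"pics/w23z.png")
E
```

```text
clock: 51.52
position: [0.4733, -0.0808, 0.1584]
ee_rot: [0.477, -0.478, 0.522, -0.521]
contact_force: [-0.6, 0.0, -0.6]
width: 0.0114
[-8.56278400e-02  8.58003195e-05] -95.03268401159752
```

View pics/w23.png

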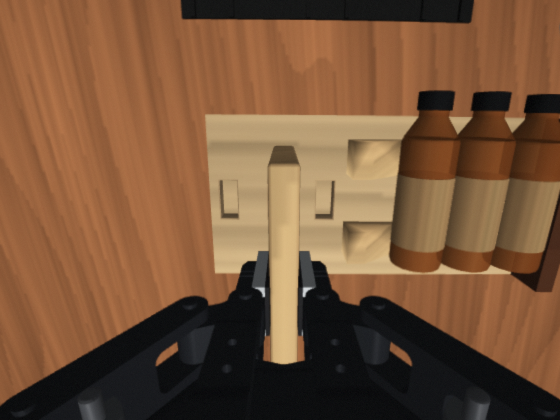

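View pics/w23z.png

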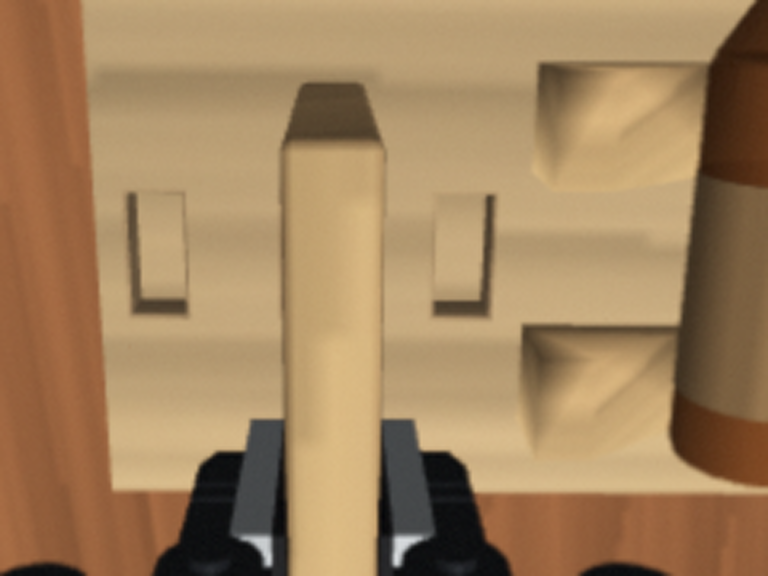

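Slot 3 at picture ≈(325,200), slot 5 ≈(229,200), keeper held upright between them.

Run:
```python
from h import *
np.set_printoptions(precision=4,suppress=True)
i=cam("wrist");s,p,R=state();z=lambda x,y:(x/3.2+180,y/3.2+120)
S3=plane(i,[z(433,195),z(496,195),z(490,317),z(432,317)],.022);S5=plane(i,[z(126,193),z(186,193),z(188,317),z(132,317)],.022)
for S in(S3,S5):print((S[[1,2]]-S[[0,3]])[:,0],np.linalg.norm(S[0]-S[3]),S.mean(0),R.T@(S.mean(0)-p))
a=S3.mean(0);b=S5.mean(0);d=a-b;print(np.linalg.norm(d),np.degrees(np.arctan2(d[1],d[0])),w2b(a),w2b(b))
K=plane(i,[z(334,142)],p[2]+.0293)[0];print("keeper end tool",R.T@(K-p))
K2=plane(i,[z(334,84)],p[2]+.0293-.070)[0];print("keeper lower end tool",R.T@(K2-p))
go(*a[:2],.10,-95.2)
```

```text
[0.0177 0.0169] 0.03628818643952519 [ 0.5116 -0.0876  0.022 ] [0.0027 0.1367 0.0386]
[0.0169 0.0164] 0.03689697105960136 [ 0.4244 -0.0797  0.022 ] [ 0.0025  0.1368 -0.049 ]
0.08757176953411447 -5.197058139337469 [-0.0471 -0.0029] [-0.1347 -0.0026]
keeper end tool [-0.0555 -0.0293  0.0009]
keeper lower end tool [-0.0554  0.0407  0.0012]
go [0.27 5.87 3.85] [0.01 0.02 0.  ]  rows lin 1.1 rot 0.0 t 51.6 w 0.0111
```

```bash
python3 -m jog '[240,0.3,2,1.0,0,0,0, 240,0.3,5,1.0,0,0,0, 240,0.3,6.5,1.0,0,0,0, 240,0.3,6.5,1.0,0,0,0]'
python3 - <<'E'
from h import *
i=cam("wrist");cv2.imwrite("pics/w24.png",i["color"]);print(get_state()["position"],w2b(get_state()["position"]),yaw())
crop(i["color"],180,100,420,280,3.2,"pics/w24z.png")
i=cam("top");crop(i["color"],270,130,390,300,3.4,"pics/t24.png")
E
```

```text
clock: 52.12
position: [0.4825, -0.0853, 0.093]
ee_rot: [0.477, -0.478, 0.523, -0.521]
contact_force: [0.1, 0.3, -0.5]
width: 0.0113
[ 0.48335569 -0.08538096  0.09393283] [-0.07545521 -0.00316938] -95.09687054975191
```

View pics/w24z.png

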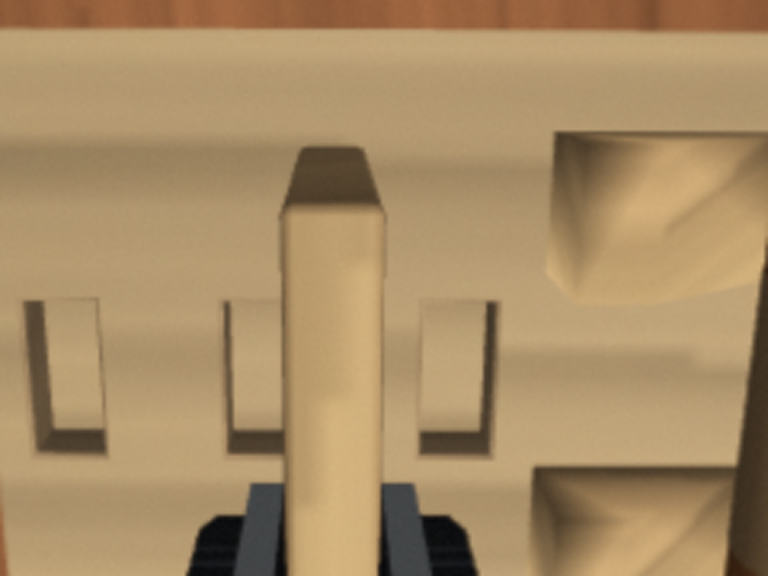

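Run:
```python
from h import *
np.set_printoptions(precision=4,suppress=True)
i=cam("wrist");s,p,R=state();z=lambda x,y:(x/3.2+180,y/3.2+100)
S3=plane(i,[z(420,300),z(499,300),z(493,459),z(419,459)],.022);S5=plane(i,[z(23,300),z(99,297),z(108,457),z(36,455)],.022)
for S in(S3,S5):print((S[[1,2]]-S[[0,3]])[:,0],np.linalg.norm(S[0]-S[3]),S.mean(0),R.T@(S.mean(0)-p))
a=S3.mean(0);b=S5.mean(0);d=a-b;print(np.linalg.norm(d),np.degrees(np.arctan2(d[1],d[0])),w2b(a),w2b(b))
K=plane(i,[z(333,208)],p[2]+.0293)[0];print("keeper end tool",R.T@(K-p))
```

```text
[0.0173 0.017 ] 0.03779871221478367 [ 0.5133 -0.0878  0.022 ] [-0.0001  0.073   0.0291]
[0.0169 0.0166] 0.03686545358314216 [ 0.4254 -0.0794  0.022 ] [-0.0007  0.0728 -0.0592]
0.08827920051230988 -5.434335847054352 [-0.0454 -0.003 ] [-0.1337 -0.0023]
keeper end tool [-0.0549 -0.0293  0.0007]
```

```bash
python3 -m jog '[240,0,0,1.5,0,0,0, 240,0,0,2.8,0,0,0, 240,0,0,2.8,0,0,0, 240,0,0,2.8,0,0,0]'
python3 - <<'E'
from h import *
i=cam("wrist");cv2.imwrite("pics/w25.png",i["color"]);print(get_state()["position"],w2b(get_state()["position"]),yaw())
i=cam("scene");crop(i["color"],170,130,370,270,4,"pics/s25.png")
E
```

```text
clock: 52.78
position: [0.5113, -0.0867, 0.0941]
ee_rot: [0.478, -0.478, 0.522, -0.521]
contact_force: [-0.6, 1.0, -0.9]
width: 0.0116
[ 0.5110568  -0.08666921  0.09410961] [-0.04774723 -0.00203841] -94.99030379120195
```

View pics/s25.png

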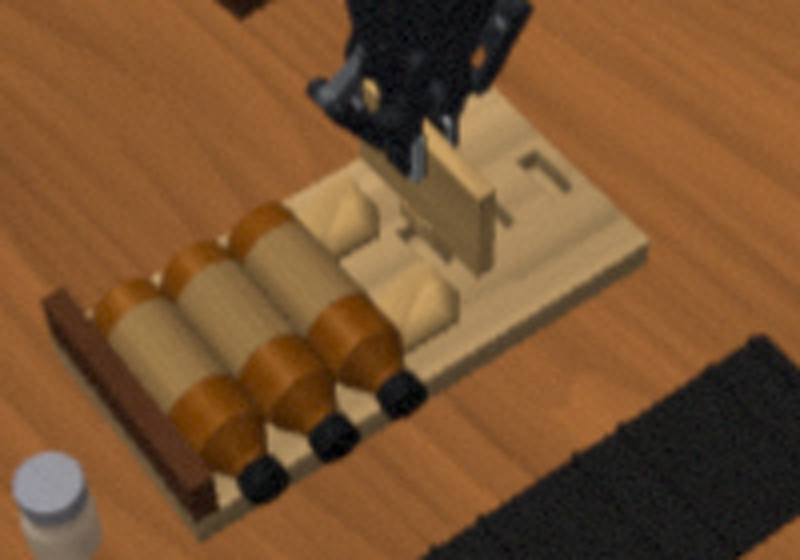

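View pics/w25.png

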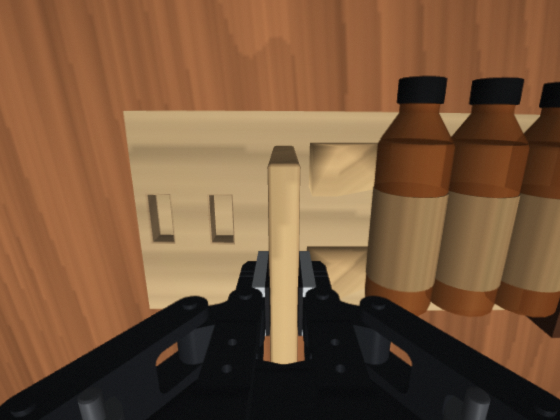

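Run:
```python
from h import *
np.set_printoptions(precision=4,suppress=True)
i=cam("wrist");s,p,R=state();crop(i["color"],130,150,300,260,4.5,"pics/w26z.png")
```

```text
(no output)
```

View pics/w26z.png

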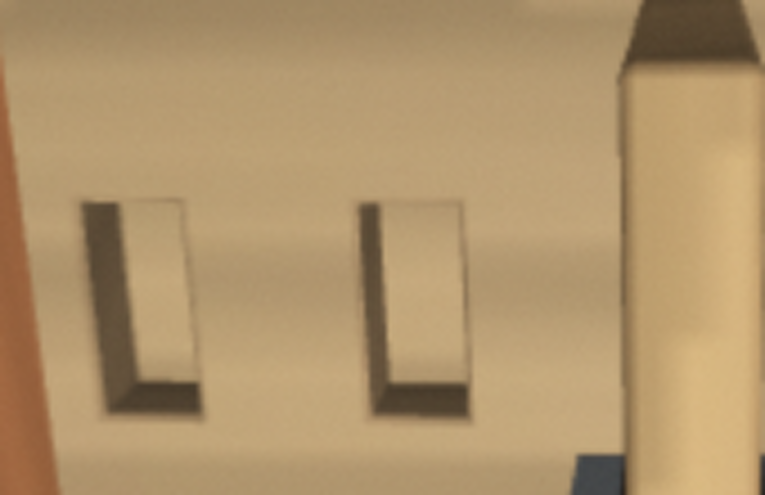

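Run:
```python
from h import *
np.set_printoptions(precision=4,suppress=True)
i=cam("wrist");s,p,R=state();z=lambda x,y:(x/4.5+130,y/4.5+150)
for n,q in((4,[(358,202),(463,202),(471,417),(373,415)]),(5,[(79,203),(183,200),(203,417),(107,413)])):
    S=plane(i,[z(*a) for a in q],.022);print(n,np.linalg.norm(S[0]-S[1]),np.linalg.norm(S[0]-S[3]),R.T@(S.mean(0)-p))
print(p)
```

```text
4 0.016476615436955014 0.03597109604515204 [-0.0004  0.0722 -0.0432]
5 0.016545439189227535 0.03558638635976786 [-0.0004  0.0723 -0.0872]
[ 0.511  -0.0867  0.0942]
```

Aligned within about 0.5 mm (slot sizes measure 16.5 x 36). Insert.

```bash
python3 -m jog '[240,0,0.8,0,0,0,0, 240,0,1.4,0,0,0,0, 240,0,1.8,0,0,0,0, 240,0,2.1,0,0,0,0, 240,0,2.1,0,0,0,0]'
```

```text
clock: 53.6
position: [0.5113, -0.0868, 0.073]
ee_rot: [0.478, -0.478, 0.522, -0.521]
contact_force: [-0.6, -0.3, -0.5]
width: 0.0115
```

```bash
python3 -m jog '[240,0,0.4,0,0,0,0, 240,0,0.7,0,0,0,0, 240,0,0.9,0,0,0,0, 240,0,1.0,0,0,0,0, 240,0,1.15,0,0,0,0, 240,0,1.15,0,0,0,0]'
```

```text
clock: 54.35
position: [0.5116, -0.0869, 0.0627]
ee_rot: [-0.478, 0.478, -0.521, 0.521]
contact_force: [-1.9, 0.9, 5.7]
width: 0.0112
```

Home: z = 0.0627 as in the rest, with upward contact. Release, lift and inspect.

```bash
python3 -m jog '[170,0,0,0,0,0,0, 140,0,0,0,0,0,0, 140,0,0,0,0,0,0, 140,0,-3,0,0,0,0, 140,0,-8,0,0,0,0, 140,0,-14,0,0,0,0, 140,0,-14,0,0,0,0]'
python3 - <<'E'
from h import *
i=cam("wrist");cv2.imwrite("pics/w27.png",i["color"])
i=cam("scene");crop(i["color"],170,130,370,270,4,"pics/s27.png")
E
```

```text
clock: 55.22
position: [0.5148, -0.0879, 0.2068]
ee_rot: [-0.48, 0.476, -0.518, 0.525]
contact_force: [-0.0, 1.0, -1.3]
width: 0.0385
```

View pics/w27.png

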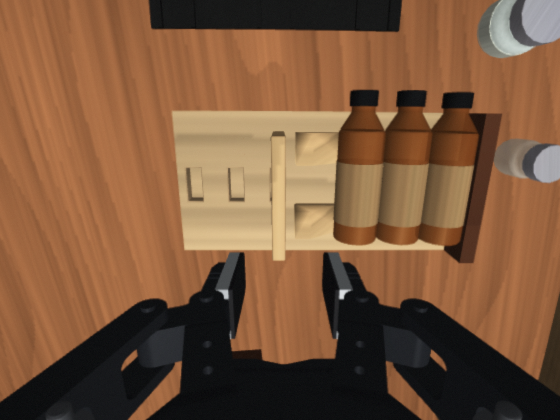

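View pics/s27.png

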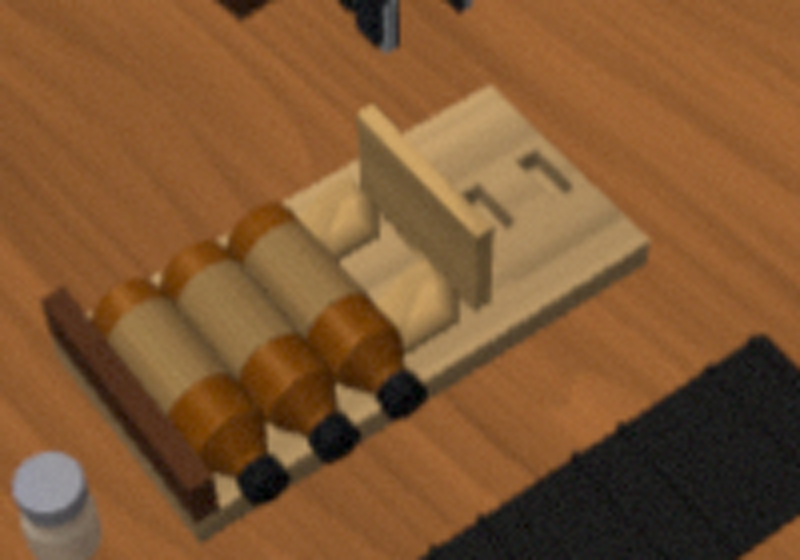

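Everything looks placed. A numeric check from a wrist zoom.

Run:
```python
from h import *
i=cv2.imread("pics/w27.png");crop(i,170,85,500,270,2.4,"pics/w27z.png")
```

```text
(no output)
```

View pics/w27z.png

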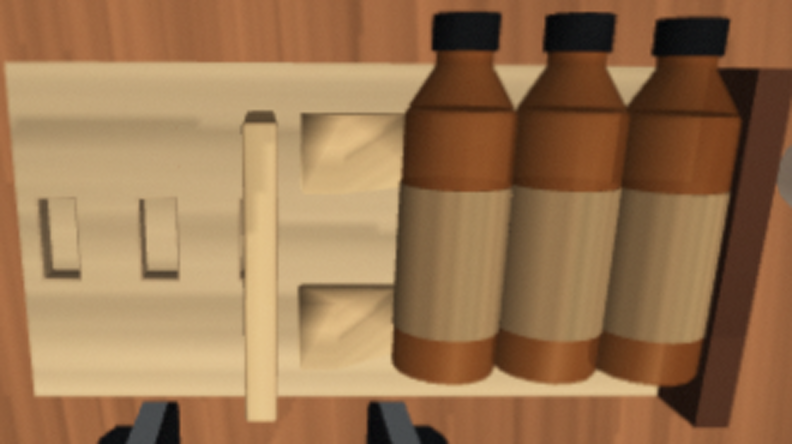

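Run:
```python
from h import *
import h
np.set_printoptions(precision=4,suppress=True)
i=cam("wrist");s=cam("scene");z=lambda x,y:(x/2.4+170,y/2.4+85)
# board frame from slots 4,5 in this view
S4=plane(i,[z(139,199),z(178,198),z(179,279),z(142,278)],.022).mean(0);S5=plane(i,[z(38,199),z(76,198),z(81,279),z(44,278)],.022).mean(0)
d=S4-S5;print("sep",np.linalg.norm(d),np.degrees(np.arctan2(d[1],d[0])))
h.BY=-5.2;a=np.radians(-5.2);h.BO=((S4+S5)/2)[:2]+.116*np.array([np.cos(a),np.sin(a)])
print("keeper top mid",w2b(plane(i,[z(261,122),z(261,420)],.092)))
for n,c,b in((3,(467,14),(444,374)),(2,(580,16),(547,373)),(1,(692,19),(650,376))):
    P=plane(i,[z(*b),z(*c)],.044);dd=P[1]-P[0];L=np.linalg.norm(dd);print(n,L,w2b(P[0]+dd/L*.055),"yaw rel",np.degrees(np.arctan2(-dd[0],dd[1]))+5.2)
print("wedge thick top edge",w2b(plane(i,[z(302,115),z(304,193),z(300,287),z(302,365)],.050)))
u=lambda x,y:(x/4+170,y/4+130)
for k,e in((z(261,122),(482,236)),(z(261,420),(368,110))):print(tri([(i,k),(s,u(*e))]))
```

```text
sep 0.04364016556088682 -5.065787476805254
keeper top mid [[-0.049   0.0545]
 [-0.049  -0.0524]]
3 0.14553133608800142 [0.0285 0.0011] yaw rel 0.460978676675289
2 0.14478148152595535 [0.0724 0.0016] yaw rel 1.1180885304222095
1 0.14573874563211134 [0.1168 0.0002] yaw rel 1.9565535465288977
wedge thick top edge [[-0.0339  0.0545]
 [-0.0327  0.0247]
 [-0.0337 -0.0135]
 [-0.0324 -0.0475]]
(array([ 0.5141, -0.0316,  0.0804]), [np.float64(0.0009047829688769967), np.float64(0.0009047829688769701)])
(array([ 0.5031, -0.1398,  0.0837]), [np.float64(0.0009397405746136554), np.float64(0.0009397405746136062)])
```

```bash
python3 -c "
from rig import *
sign_off();print(get_state()['clock'])"
```

```text
the job is handed in; nothing more can be done
the job is handed in; nothing more can be done
```

The job is handed in, at about 56 s of the 210 s allowed. All three bottles lie in one touching row against the fence. Both wedges are under the last bottle, and the keeper stands in slot 3. I never touched the jar, bowl or shaker.

My last wrist-camera check, in the board frame:

| Item | Measured | Judged range |
|---|---|---|
| Bottle x (fence end first) | 117, 72, 28.5 mm | 109–122, 65–78, 21–34 mm |
| Bottle y | within 2 mm of centre | ±28 mm |
| Bottle yaw | within 2° | 8° |
| Wedge mid x | about -5.7 mm, so 34.2 mm from the bottle's axis | -16.4 to 0.6 mm; touching at 34.4 mm |
| Wedge y | +39 and -31 mm | 12–58 mm each side |
| Keeper x, y | -49, +1 mm | -55 to -45 mm, ±6 mm |

- **Keeper seating:** it went down to the same tool height (62.7 mm) that it had in its rest, where the block is as thick as the board, and the wrist felt contact there.
- **Check that disagreed:** heights found by combining the wrist and scene cameras put the keeper's top at 80–84 mm, where a seated keeper should read 92 mm. Earlier, scene-camera heights on the board itself came out about 9 mm low, so I trusted the seating height instead.
- **Second wedge:** it first rode a few millimetres too far under the bottle. I backed it off and pushed it in again.

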